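# Ready the speaker turntable for a polar sweep

### The job

Get the turntable ready for a polar sweep: clear every loose part off the platter into the blue parts tray, and tip the amber organiser over the square counterbalance pan so that only its pocket of brass slugs empties, all of them into the pan, then stand it back upright on its rubber mat with the other three pockets' contents still in their places. When all that is done, swing the chrome gate down until it rests fully in its catch. Do not knock the driver, and leave the screwdriver where it is.

Things in the scene. Friction and masses are not known exactly. Their poses are not given: they have to be found in the camera images.
- turntable: Motorised turntable, fixed, braked. Black deck (x -150..150, y -165..215 mm, 12 thick) under an aluminium platter of 330 mm diameter, top 45 mm above the bench. Origin on the bench under the platter centre; x points to the driver side, y to the gate side, z up. Black motor 57 mm square, 56 high at x 185, y -120. A flat bar (30 wide, 4 high) lies along x from pan to driver.
- driver: Silver midrange driver, 103 mm diameter, bolted upright in a dark clamp plate on the platter, facing +x; fixed. Origin at the centre of the platter's top face, axes as the turntable's. Driver, plate and foot fill x 73..145, y -56..56, z 0..116 mm of this frame.
- pan: Counterbalance pan: open square black-blue anodised pan screwed to the platter, 100 x 100 mm outside, 28 high, walls and floor 3 mm; fixed. Origin under its centre, on the platter top (80 mm from the platter centre, away from the driver); axes as the turntable's.
- gate (a joint): Chrome swing-down gate at the platter's +y edge. Angle in rad: 0 = down, lower rail resting in the fork catch; grows as the tip rises (1.4 = most open). Starts at 0.5 to 0.9. The hinge is stiff: the gate stays wherever it is left and must be pushed all the way down; 1 to 2 N at the tip moves it.
- gate_hinge (a point): Hinge axis of the gate, 75 mm above the bench, at x 85, y 192 mm of the turntable frame. The gate swings about the turntable's y axis; closed, it points along the turntable's -x to the steel fork post at x -85, y 192 mm (fork top 93 mm above the bench).
- gate_press (a point): Push point on the upper face of the gate's top rail near its tip: 150 mm from the hinge along the gate and 38 mm above the lower rail's axis; closed, 113 mm above the bench. Gate 180 mm long; the top rail is a flat bar 10 mm wide, 8 high, from 12 to 162 mm from the hinge.
- tray: Blue parts tray, fixed to the bench: open box 200 (its x) x 130 (its y) x 34 mm, walls and floor 4 mm. Origin under its centre. It may stand on either side of the turntable.
- mat: Black rubber mat 160 x 160 x 3 mm, fixed, the organiser's place. Origin under its centre. It may lie on either side of the turntable.
- organiser: Amber four-pocket organiser, loose, 0.2-0.33 kg, 120 x 120 mm, on the mat at any yaw. Floor 4 mm, walls and crossed dividers 3 mm thick, tops 28 mm above the underside. Black upright grip in the middle: 14 mm thick (along y), 36 wide (along x), top 90 mm above underside. Origin under its centre. Pockets: (+x,+y) brass slugs, (-x,+y) black spacers, (-x,-y) steel standoff, (+x,-y) grey grommet.
- spout (a point): Outer floor corner of the slugs' pocket (x 60, y 60, z 4 mm of the organiser). At each corner of the organiser the outer walls stop 26 mm short, leaving a pouring gap without a sill. Slick plastic: pieces start to slide at about 17 degrees of tilt and leave the gap at 35 to 45; they can bridge across it until the tilt is swung towards one side wall and back. Pieces behind a wall or divider stay in.
- pole_piece: Brass pole piece, upright cylinder 26 mm diameter, 34 mm high, 0.15 kg, on the platter at the start. Origin under its centre. May be absent.
- foot: Grey rubber foot, 36 mm diameter at the bottom, 33 at the top, 22 mm high, 0.03 kg, on the platter at the start. Origin under its centre. May be absent.
- bobbin: Black nylon coil bobbin, two 36 mm flanges on a 26 mm core, 24 mm high, 0.025 kg, on the platter at the start. Origin under its centre. May be absent.
- clamp_nut: Red round clamp nut, 32 mm diameter (33 over its knurled band), 18 mm high, 0.05 kg, on the platter at the start. Origin under its centre. May be absent.
- screwdriver: Green-handled screwdriver, 180 mm long, lying on the bench to the right of the turntable; a bystander. Origin under its middle.
- slug0: Brass ballast slug, cylinder 12 mm diameter, 12 mm high, 11 g, in the organiser's (+x,+y) pocket at the start. Origin under its centre. Three to five of the five are present.
- slug1: Brass ballast slug, cylinder 12 mm diameter, 12 mm high, 11 g, in the organiser's (+x,+y) pocket at the start. Origin under its centre. Three to five of the five are present.
- slug2: Brass ballast slug, cylinder 12 mm diameter, 12 mm high, 11 g, in the organiser's (+x,+y) pocket at the start. Origin under its centre. Three to five of the five are present.
- slug3: Brass ballast slug, cylinder 12 mm diameter, 12 mm high, 11 g, in the organiser's (+x,+y) pocket at the start. Origin under its centre. Three to five of the five are present.
- slug4: Brass ballast slug, cylinder 12 mm diameter, 12 mm high, 11 g, in the organiser's (+x,+y) pocket at the start. Origin under its centre. Three to five of the five are present.
- spacer0: Black nylon spacer, 12 mm diameter, 14 mm high; stays in the organiser's (-x,+y) pocket. Origin under its centre.
- spacer1: Black nylon spacer, 12 mm diameter, 14 mm high; stays in the organiser's (-x,+y) pocket. Origin under its centre.
- standoff0: Steel hex standoff, 13 mm across, 16 mm high; stays in the organiser's (-x,-y) pocket. Origin under its centre.
- grommet0: Grey rubber grommet, 20 mm diameter, 9 mm high; stays in the organiser's (+x,-y) pocket. Origin under its centre.

How it is judged:
By the outcome, as a careful person would: the job done as asked, in the order asked, and still so for the second after the job is handed in, with the robot touching nothing.
Of slug0, slug1, slug2, slug3, slug4 only 3 to 5 are there at a start; the rules pass over those that are not, and their reading is None.
Of pole_piece, foot, bobbin, clamp_nut only 3 to 4 are there at a start; the rules pass over those that are not, and their reading is None.
At some moment in a run one of pole_piece, foot, bobbin, clamp_nut may be knocked a few centimetres aside while the robot is not near it.
It also fails if it takes over 210 s, if anything falls off the work surface, if the arm or the gripper's body presses on something with over 40 N, if the wrist force passes 120 N, or if a joint passes its speed limit or range.

### The arm

A 6-joint arm with a two-finger parallel gripper is mounted at the origin on the work surface. World frame = base frame: x ahead of the robot, y to its left, z up, the work surface at z = 0. Lengths are in m, angles in rad, forces in N, time in s.
With the tool pointing down it reaches from about 0.25 to 0.85 m from the base axis. Payload 12.5 kg.
Tool frame: the origin (TCP) lies midway between the tips of the shut fingers; the grasp point (between the pads) lies 19 mm behind it; z points along the fingers, y is the direction in which the jaws open and shut (so a half turn about z gives the same grasp; the last joint's range is limited). The gripper opens to 93 mm and grips with 3 to 60 N. Pads are 15 mm wide; open, the fingers measure 128 mm over their backs; the gripper's body (75 mm by 188 mm) begins 65 mm behind the grasp point.
Start: joints at [-1.42, 0.351, 1.652, -0, 1.139, -0.085], TCP at [0.129, -0.535, 0.187] pointing down, gripper open.
Joint ranges: [-2.75, 2.75], [-0.79, 2.1], [0.01, 2.65], [-1.57, 4.71], [0.07, 3.14], [-2.87, 2.87]. Speed limits (rad/s): [2.22, 2.22, 2.79, 3.14, 3.14, 3.14].

### API

Orientations are given as a unit quaternion [w, x, y, z].
In Python, from plant import env, viewer, order gives the robot as it stands. The module is installed in compiled form; this text tells all that it offers.
- The arm moves only by the shell command python3 -m handwheel 'ROWS'. ROWS is JSON, one flat list of numbers, 7 for each row, row after row: the shift along the world's x, y, z in mm, then the turn, a rotation vector about the world's x, y, z in degrees, then the opening in per cent of the stroke, from 0 (shut) to 100 (fully open). In form: [tx, ty, tz, ax, ay, az, grip, tx, ty, tz, ax, ay, az, grip, ...]. A call has 1 to 12 rows; each row shifts and turns the pose as measured when the row begins; what a row does not reach is not made up. A row lasts 1/10 s, in which the tool goes at most 50 mm and 8.59 degrees, less where a joint would pass 70% of its speed; a pose out of reach is approached as far as the arm can. A call with a gripper value outside its range is refused whole. The fingers move at their own pace and stop on an object; the grip force is fixed at half the most. Time passes only in rows, so rows that do not move let the fingers close. It gives the time, the measured TCP pose, the force and the opening at its end, in the units of the state.
- env.get_state(): the state, without advancing time (a new reading comes with each control period).
- viewer.camera(name): name is "scene" or "top" or "wrist"; returns the picture (420x560x3 uint8, red, green, blue); there is no depth.
- viewer.calibration(name): a dict with "mtx" (3x3 intrinsics, pixels), "eye" and "rotation" of the camera in the world. Camera axes: x right, y down, z forward; pixel columns grow to the right and rows downward; lengths in m; the calibration is good to about 2 mm. A picture is of the moment at which its call begins: read the wrist's pose just before it. calibration takes no time and is no camera call; for the wrist camera it gives the pose at the moment of the call.
- order.job_done(): hands the job in, once; it reports no verdict.
The state is a dict: "time_s": time; "qpos": joint angles; "qd": joint speeds; "joint_torque": joint torques, N m; "ee_pos": TCP position; "tcp_rot": TCP orientation; "wrist_force": force on the tool from outside, world axes, zero at the start; "torque": the same for the moment, N m; "finger_gap": finger opening in m.
Only numpy, scipy, OpenCV 4.12 (cv2) and the standard library are available. Lean on these libraries where they do the work, as an engineer would, in place of code of your own. Each camera call takes 0.05 s, during which the arm holds its last target.

## Working session

There is one attempt and no reset: what is moved stays moved. The work goes in short steps, Python scripts to look and compute and a shell command to move; the robot and the scene stay as the last step left them, time stands still between calls to the robot, and variables do not carry over. Pictures are saved under pics/ and viewed, and the job is handed in when it is done.

```bash
ls; mkdir -p pics
cat > h.py <<'E'
import numpy as np, cv2
from scipy.spatial.transform import Rotation as R
from plant import env, viewer, order
def snap(n,f):
    im=viewer.camera(n); cv2.imwrite('pics/'+f,im[:,:,::-1]); return im
def cal(n):
    c=viewer.calibration(n); return np.array(c['mtx']),np.array(c['eye']),np.array(c['rotation'])
def ray(n,u,v,z,c=None):
    K,e,Ro=c or cal(n)
    d=Ro@np.linalg.inv(K)@np.array([u,v,1.0]); s=(z-e[2])/d[2]; return e+s*d
def proj(n,p,c=None):
    K,e,Ro=c or cal(n)
    q=K@(Ro.T@(np.array(p)-e)); return q[:2]/q[2]
E
python3 - <<'E'
from h import *
s=env.get_state(); print(s)
for n in ['scene','top','wrist']:
    K,e,Ro=cal(n); print(n,K.tolist(),e,Ro.tolist()); snap(n,n+'0.png')
E
```

```text
pics
{'time_s': 0.0, 'qpos': array([-1.41960453e+00,  3.51225134e-01,  1.65238837e+00,  1.29900870e-05,
        1.13910310e+00, -8.46229724e-02]), 'qd': array([-0.00141292,  0.00036279, -0.00027544,  0.00052989,  0.00050907,
        0.00045024]), 'joint_torque': array([ 2.58353371e-03, -4.97323644e+01, -2.85256809e+01,  7.00274552e-02,
        2.57423107e-02, -1.15674861e-04]), 'ee_pos': array([ 0.12846059, -0.53441371,  0.18612111]), 'tcp_rot': array([-5.61858391e-04,  9.93057136e-01,  1.17631662e-01, -1.28071174e-05]), 'wrist_force': array([ 0.38026176, -0.40685381, -0.25881898]), 'torque': array([-0.00665966,  0.00521074,  0.06159102]), 'finger_gap': 0.0926865600327734}
scene [[439.57291244134757, 0.0, 285.0051530158085], [0.0, 439.57291244134757, 203.5528415653105], [0.0, 0.0, 1.0]] [ 0.99552328 -0.56524305  0.93540314] [-0.32638825224734436, 0.8888487373751286, 0.29961098863473923, -0.11684128701310159]
top [[396.71820469750736, 0.0, 283.21387926265214], [0.0, 396.71820469750736, 217.4995405324897], [0.0, 0.0, 1.0]] [0.42109779 0.00717651 1.07858617] [-0.041373093871012775, 0.7142732503120973, -0.6963593004590624, 0.056442144327602826]
wrist [[292.11069344331617, 0.0, 284.1827794713582], [0.0, 292.11069344331617, 208.98121605458473], [0.0, 0.0, 1.0]] [ 0.19817395 -0.51855731  0.385587  ] [0.10248857602501267, 0.7790376864958641, -0.6132027362183544, -0.08110967326934829]
```

```bash
sed -i "s/np.array(c\['rotation'\])/R.from_quat(np.array(c['rotation'])[[1,2,3,0]]).as_matrix()/" h.py; python3 -c "
from h import *
print(cal('top')[2]); print(cal('scene')[2])"
```

```text
[[ 0.02379602 -0.99011127  0.13825131]
 [-0.99945201 -0.02674398 -0.01950464]
 [ 0.02300915 -0.13771141 -0.9902051 ]]
[[ 0.79316274  0.45634645 -0.40328747]
 [ 0.60888894 -0.60740793  0.5102057 ]
 [-0.01212945 -0.65023344 -0.75963764]]
```

View pics/top0.png

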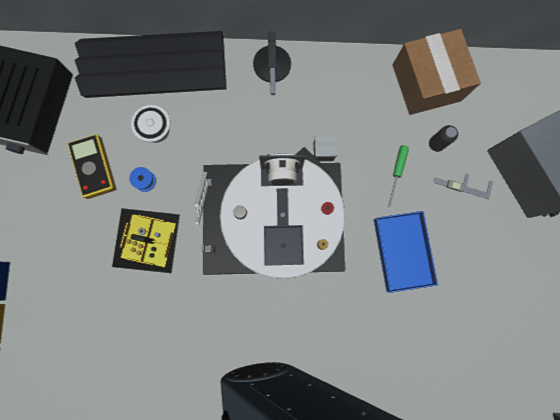

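View pics/scene0.png

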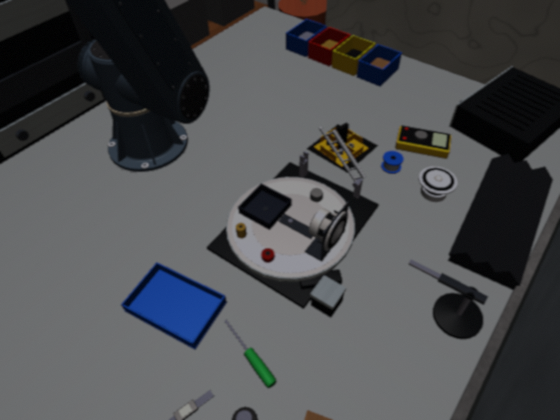

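View pics/wrist0.png

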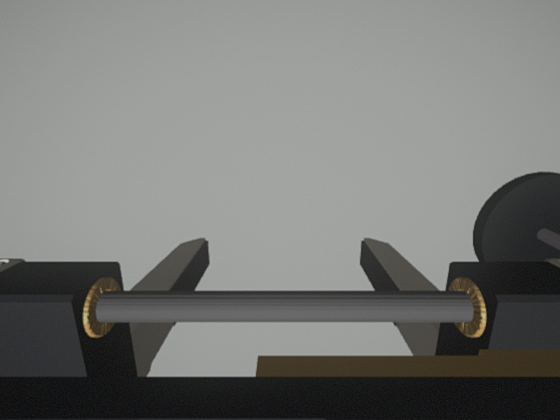

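Run:
```python
from h import *
im=cv2.imread('pics/top0.png')
cv2.imwrite('pics/tz1.png',cv2.resize(im[150:290,190:350],None,fx=5,fy=4.2,interpolation=2)[:600,:800])
cv2.imwrite('pics/tz2.png',cv2.resize(im[200:280,105:185],None,fx=7,fy=7,interpolation=2))
im=cv2.imread('pics/scene0.png')
cv2.imwrite('pics/tz3.png',cv2.resize(im[110:220,280:390],None,fx=5,fy=5,interpolation=2))
```

```text
(no output)
```

View pics/tz1.png

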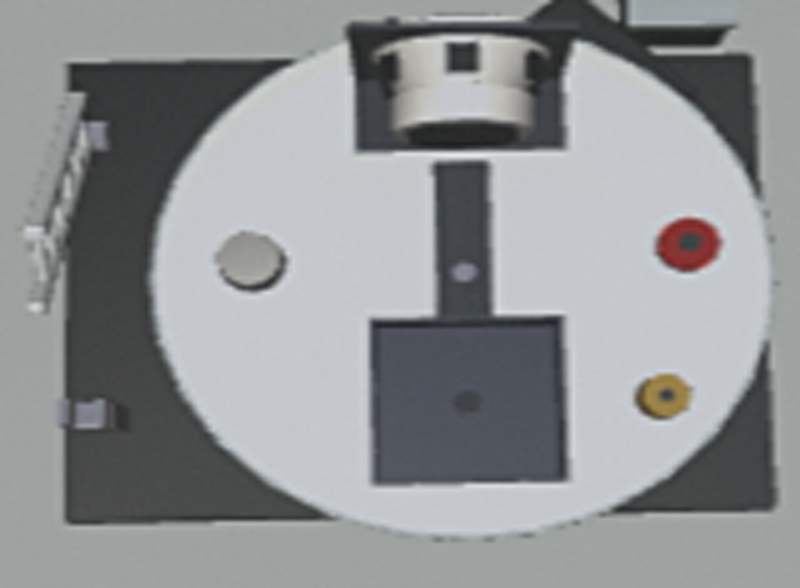

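View pics/tz2.png

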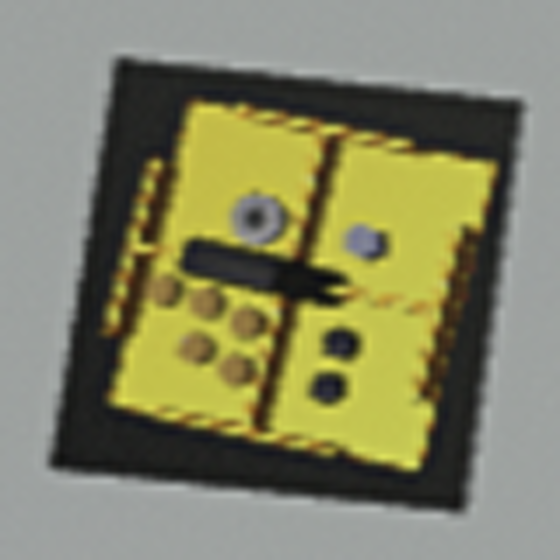

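View pics/tz3.png

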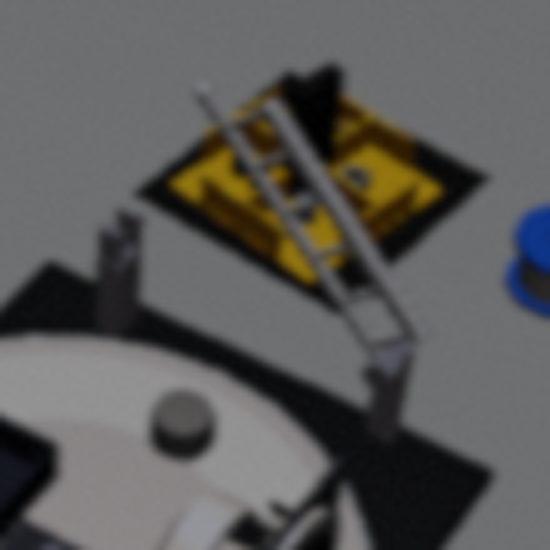

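```bash
cat > fit.py <<'E'
from h import *
from scipy.optimize import least_squares
def fit(n,pix,mod,z,x0,c=None):
    w=np.array([ray(n,u,v,zz,c)[:2] for (u,v),zz in zip(pix,np.broadcast_to(z,len(pix)))])
    mod=np.array(mod,float)[:,:2]
    def f(p):
        c_,s=np.cos(p[2]),np.sin(p[2]); return (mod@np.array([[c_,s],[-s,c_]])+p[:2]-w).ravel()
    r=least_squares(f,x0); print(np.round(r.x,4),'yawdeg',round(np.degrees(r.x[2]),2),'res mm',np.round(f(r.x).reshape(-1,2)*1e3,1).tolist()); return r.x
E
python3 - <<'E'
from fit import *
t=lambda p:(190+p[0]/5,150+p[1]/(588/140))
d=[(68,63),(752,55),(775,508),(68,522)]
print('table');T=fit('top',[t(p) for p in d],[(.15,.215),(.15,-.165),(-.15,-.165),(-.15,.215)],.012,[.4,0,0])
m=lambda p:(105+p[0]/7,200+p[1]/7)
print('mat');fit('top',[m(p) for p in [(117,60),(523,103),(465,510),(50,465)]],[(.08,.08),(.08,-.08),(-.08,-.08),(-.08,.08)],.003,[.4,.3,0])
print('org');fit('top',[m(p) for p in [(187,100),(497,160),(420,470),(108,405)]],[(.06,-.06),(-.06,-.06),(-.06,.06),(.06,.06)],.007,[.4,.3,1.5])
print('tray');fit('top',[(375,215),(424,211),(437,288),(387,292)],[(-.1,.065),(-.1,-.065),(.1,-.065),(.1,.065)],.034,[.4,-.3,3.14])
print('plat from pan');fit('top',[t(p) for p in [(371,318),(564,316),(568,482),(373,485)]],[(-.03,.05),(-.03,-.05),(-.13,-.05),(-.13,.05)],.073,[.4,0,0])
for n,p,z in [('foot',(250,260),.067),('nut',(688,243),.063),('pole',(665,395),.079)]:
    print(n,ray('top',*t(p),z))
E
```

```text
table
[ 0.571  -0.0123  0.0468] yawdeg 2.68 res mm [[0.8, 0.7], [1.8, -1.1], [-1.3, -1.6], [-1.3, 2.0]]
mat
[ 0.4992  0.3534 -0.0813] yawdeg -4.66 res mm [[1.5, 0.7], [1.1, -0.9], [-1.2, -0.6], [-1.4, 0.8]]
org
[0.499  0.3468 1.3954] yawdeg 79.95 res mm [[0.1, -1.0], [-0.7, 1.4], [0.6, 0.5], [-0.1, -0.9]]
tray
[ 0.4862 -0.3398  3.3146] yawdeg 189.91 res mm [[15.6, -127.8], [-21.3, 132.8], [-15.0, 127.4], [20.7, -132.4]]
plat from pan
[ 0.5707 -0.0127  0.0397] yawdeg 2.28 res mm [[-0.3, 0.7], [-0.2, -0.7], [0.2, -0.9], [0.4, 0.8]]
foot [0.57386391 0.09880328 0.067     ]
nut [ 0.59132324 -0.12765586  0.063     ]
pole [ 0.49566255 -0.11465238  0.079     ]
```

```bash
python3 -m handwheel '[38,34,0,0,0,5.5,60, 38,34,0,0,0,5.5,60, 38,34,0,0,0,5.5,60, 38,34,0,0,0,5.5,60, 38,34,0,0,0,5.5,60, 38,34,0,0,0,5.5,60, 38,34,0,0,0,5.5,60, 38,34,0,0,0,5.5,60, 38,34,0,0,0,5.5,60, 38,34,0,0,0,5.5,60, 38,34,0,0,0,5.5,60, 38,34,0,0,0,5.5,60]'
python3 - <<'E'
from h import *
s=env.get_state(); print(s['time_s'],s['ee_pos'],R.from_quat(s['tcp_rot'][[1,2,3,0]]).as_matrix()[:,1])
snap('wrist','w1.png')
E
```

```text
time_s: 1.35
ee_pos: [0.5725, -0.1305, 0.1849]
tcp_rot: [-0.0, 0.757, 0.653, -0.001]
wrist_force: [-0.1, -2.6, -0.0]
finger_gap: 0.0558
1.35 [ 0.57247879 -0.1305378   0.18492385] [ 0.98929855 -0.14589821 -0.00144384]
```

View pics/w1.png

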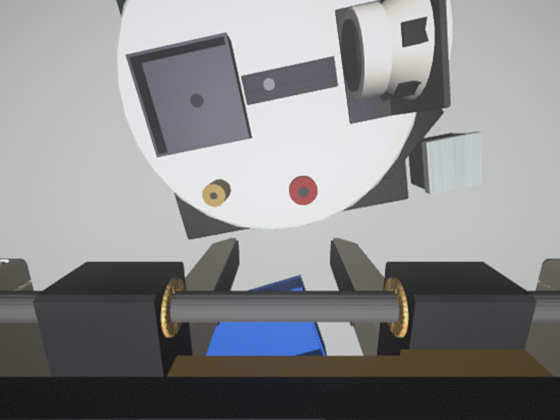

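Run:
```python
from h import *
c=cal('wrist'); print(c[1],c[2][:,2])
print('nut',ray('wrist',303,190,.063,c)); print('pole',ray('wrist',213.5,195,.079,c))
for n,p in [('pan near-right',(159,156)),('pan',(228,35)),('pan',(128,54)),('pan',(251,138))]: print(ray('wrist',*p,.073,c))
```

```text
[ 0.58606939 -0.05591165  0.3842637 ] [-0.03457918 -0.2562103  -0.96600236]
nut [ 0.59841947 -0.12219858  0.063     ]
pole [ 0.50245651 -0.11129443  0.079     ]
[ 0.45232752 -0.06340963  0.073     ]
[0.54525557 0.03855056 0.073     ]
[0.44656076 0.0355346  0.073     ]
[ 0.55122046 -0.05839981  0.073     ]
```

```bash
cat >> h.py <<'E'
def wsnap(f):
    c=cal('wrist'); im=snap('wrist',f); return c,im
def st():
    s=env.get_state(); M=R.from_quat(s['tcp_rot'][[1,2,3,0]]).as_matrix()
    print('t',round(s['time_s'],2),'ee',np.round(s['ee_pos'],4),'y',np.round(M[:,1],3),'z',np.round(M[:,2],3),'F',np.round(s['wrist_force'],1),'gap',round(s['finger_gap'],4),'j',np.round(s['qpos'],2)); return s
def blob(im,lo,hi,amin=40):
    h=cv2.cvtColor(im,cv2.COLOR_RGB2HSV); m=cv2.inRange(h,np.array(lo),np.array(hi))
    n,l,s,ct=cv2.connectedComponentsWithStats(m)
    return [(np.round(ct[i],1).tolist(),s[i].tolist()) for i in range(1,n) if s[i][4]>amin]
E
python3 - <<'E'
from h import *
st(); c,im=wsnap('w2.png'); st()
for b in blob(im[:250],(0,120,50),(8,255,255)): print('red',b, ray('wrist',*b[0],.06,c))
for b in blob(im[:250],(12,90,50),(30,255,255)): print('brass',b, ray('wrist',*b[0],.074,c))
E
```

```text
t 1.4 ee [ 0.5764 -0.1261  0.1848] y [ 0.991 -0.137  0.   ] z [ 0.     0.001 -1.   ] F [-2.3  4.6 -1.4] gap 0.056 j [-0.29  0.43  1.55  0.    1.17 -0.16]
t 1.45 ee [ 0.5741 -0.1285  0.1845] y [ 0.99  -0.143 -0.001] z [-0.001  0.    -1.   ] F [-0.3 -0.2  0.3] gap 0.0559 j [-0.3   0.42  1.55  0.    1.17 -0.16]
red ([301.6, 200.0], [287, 184, 27, 25, 214]) [ 0.59556946 -0.13411676  0.06      ]
brass ([210.7, 198.7], [200, 188, 23, 22, 337]) [ 0.49725142 -0.11583243  0.074     ]
```

View pics/w2.png

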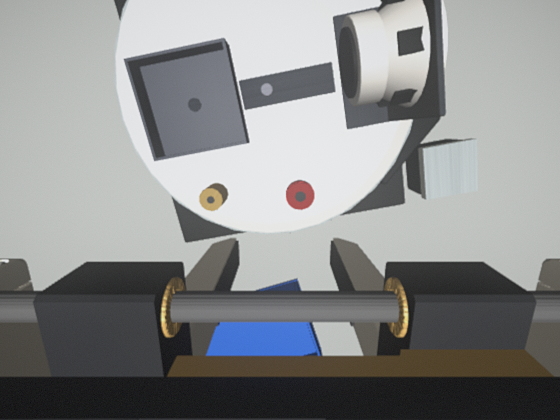

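```bash
python3 -m handwheel '[0,0,0,0,0,0,60,0,0,0,0,0,0,60,0,0,0,0,0,0,60]'
python3 - <<'E'
from h import *
st(); c,im=wsnap('w3.png'); st()
h=cv2.cvtColor(im,cv2.COLOR_RGB2HSV)
for b in blob(im[:250],(0,100,40),(10,255,255))+blob(im[:250],(170,100,40),(180,255,255)): print('red',b, ray('wrist',*b[0],.06,c))
for b in blob(im[:250],(12,90,50),(30,255,255)): print('brass',b, ray('wrist',*b[0],.074,c))
im=cv2.imread('pics/w3.png'); cv2.imwrite('pics/w3z.png',cv2.resize(im[20:240,110:400],None,fx=2.7,fy=2.7))
E
```

```text
time_s: 1.75
ee_pos: [0.5729, -0.129, 0.1836]
tcp_rot: [-0.001, 0.756, 0.654, -0.001]
wrist_force: [0.1, 0.1, -1.2]
finger_gap: 0.0559
t 1.75 ee [ 0.5729 -0.129   0.1836] y [ 0.99  -0.144 -0.003] z [-0.003  0.001 -1.   ] F [ 0.1  0.1 -1.2] gap 0.0559 j [-0.3   0.42  1.55 -0.    1.17 -0.16]
t 1.8 ee [ 0.5729 -0.1291  0.1837] y [ 0.99  -0.144 -0.003] z [-0.003  0.001 -1.   ] F [ 0.7 -0.6 -0.5] gap 0.056 j [-0.3   0.42  1.55 -0.    1.17 -0.16]
red ([302.8, 191.9], [289, 178, 28, 29, 490]) [ 0.59407101 -0.12777932  0.06      ]
brass ([213.6, 196.2], [203, 185, 23, 23, 343]) [ 0.4973655  -0.11575956  0.074     ]
```

View pics/w3z.png

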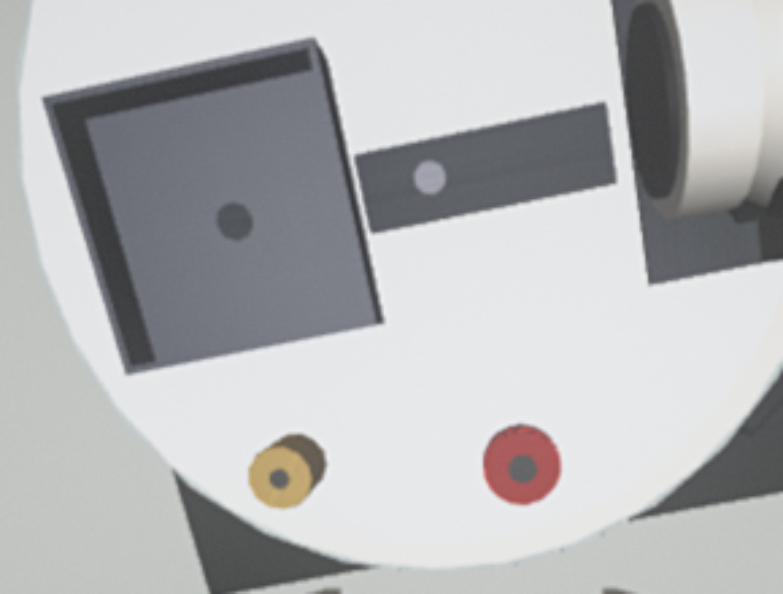

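```bash
python3 -m handwheel '[10,0,0,0,0,0,60, 10,1,-20,0,0,0,60, 0,0,-25,0,0,0,60, 0,0,-25,0,0,0,60, 0,0,-25,0,0,0,60, 0,0,-15,0,0,0,60, 0,0,-10,0,0,0,60,0,0,0,0,0,0,60]'
python3 - <<'E'
from h import *
st(); c,im=wsnap('w4.png')
E
```

```text
time_s: 2.6
ee_pos: [0.5962, -0.1332, 0.0614]
tcp_rot: [0.001, 0.759, 0.651, 0.001]
wrist_force: [-0.4, 0.7, -0.3]
finger_gap: 0.0559
t 2.6 ee [ 0.5962 -0.1332  0.0614] y [ 0.988 -0.153  0.003] z [ 0.003 -0.001 -1.   ] F [-0.4  0.7 -0.3] gap 0.0559 j [-0.3   0.6   1.59 -0.    0.94 -0.14]
```

View pics/w4.png

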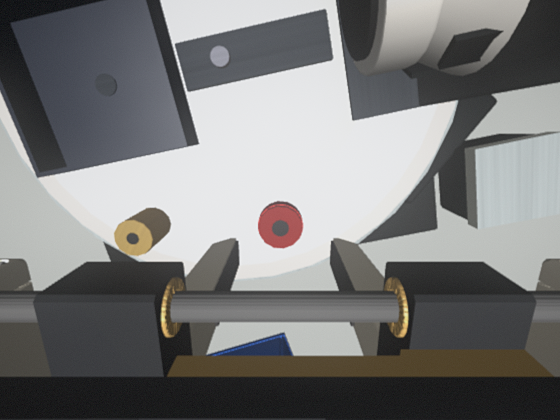

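```bash
python3 - <<'E'
from h import *
c=cal('wrist')
s=st(); print(proj('wrist',s['ee_pos'],c)); print(ray('wrist',280,227,.063,c))
E
python3 -m handwheel '[-3,3,-5,0,0,0,60, 0,2,-5,0,0,0,60, 0,0,-2,0,0,0,60]'
```

```text
t 2.65 ee [ 0.5967 -0.1333  0.0623] y [ 0.988 -0.153  0.004] z [ 0.004 -0.002 -1.   ] F [-0.4  0.   1. ] gap 0.0557 j [-0.3   0.6   1.59 -0.    0.94 -0.14]
[284.00911392 232.35424612]
[ 0.59455658 -0.12863221  0.063     ]
time_s: 2.95
ee_pos: [0.595, -0.1285, 0.052]
tcp_rot: [0.004, 0.759, 0.651, 0.002]
wrist_force: [-0.5, -0.4, 0.4]
finger_gap: 0.0557
```

```bash
python3 -m handwheel '[0,0,-3,0,0,0,60, 0,0,0,0,0,0,0, 0,0,0,0,0,0,0, 0,0,0,0,0,0,0, 0,0,0,0,0,0,0,0,0,0,0,0,0,0,0,0,10,0,0,0,0,0,0,15,0,0,0,0,0,0,25,0,0,0,0,0,0,30,0,0,0,0,0,0,30,0,0,0,0]'
python3 - <<'E'
from h import *
st(); c,im=wsnap('w5.png')
E
```

```text
time_s: 4.05
ee_pos: [0.5934, -0.128, 0.1639]
tcp_rot: [0.002, 0.759, 0.651, 0.001]
wrist_force: [-0.2, 0.2, 0.3]
finger_gap: 0.0006
t 4.05 ee [ 0.5934 -0.128   0.1639] y [ 0.988 -0.153  0.004] z [ 0.004 -0.002 -1.   ] F [-0.2  0.2  0.3] gap 0.0006 j [-0.29  0.47  1.52 -0.    1.14 -0.13]
```

View pics/w5.png

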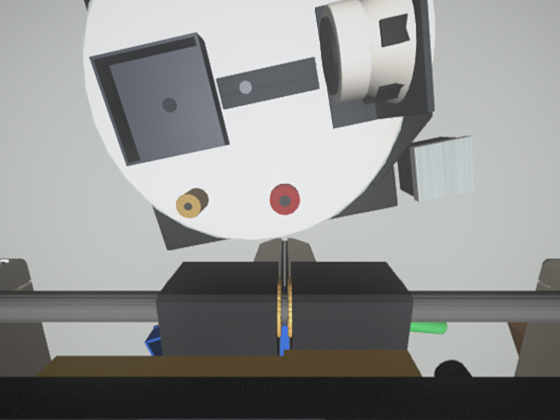

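Run:
```python
from h import *
c=cal('wrist'); s=st(); print(c[1]-s['ee_pos'])
print(proj('wrist',s['ee_pos'],c)); print(ray('wrist',284.5,199,.063,c),ray('wrist',188,206,.079,c))
M=R.from_quat(s['tcp_rot'][[1,2,3,0]]).as_matrix()
print('cam in tool', M.T@(c[1]-s['ee_pos']), M.T@c[2])
im=snap('top','t1.png'); snap('scene','s1.png')
for b in blob(im,(0,100,40),(10,255,255),20)+blob(im,(170,100,40),(180,255,255),20): print('red',b, ray('top',*b[0],.06))
im=cv2.imread('pics/s1.png'); cv2.imwrite('pics/s1z.png',cv2.resize(im[150:320,180:400],None,fx=3.5,fy=3.5))
```

```text
t 4.1 ee [ 0.5958 -0.1286  0.1696] y [ 0.988 -0.153  0.012] z [ 0.011 -0.004 -1.   ] F [ 0.6 -0.5  4.8] gap 0.0004 j [-0.29  0.47  1.52 -0.    1.14 -0.13]
[0.00861381 0.0710059  0.19925263]
[283.98859836 232.35675263]
[ 0.59750523 -0.12917096  0.063     ] [ 0.49941086 -0.11741993  0.079     ]
cam in tool [ 7.10911053e-02  7.61134452e-06 -1.99408379e-01] [[ 1.22604084e-03 -9.65715127e-01 -2.59601215e-01]
 [ 9.99999222e-01  1.12476108e-03  5.38676590e-04]
 [-2.28218788e-04 -2.59601673e-01  9.65715755e-01]]
```

View pics/s1z.png

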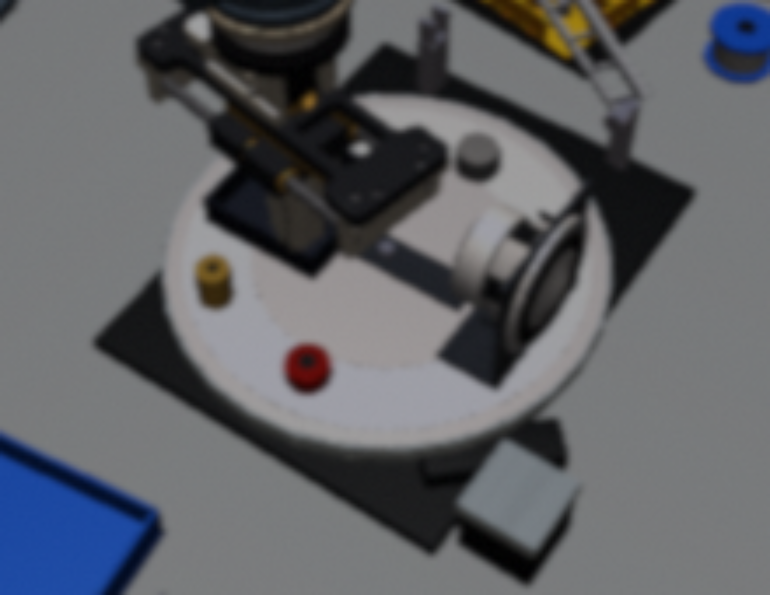

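View pics/t1.png

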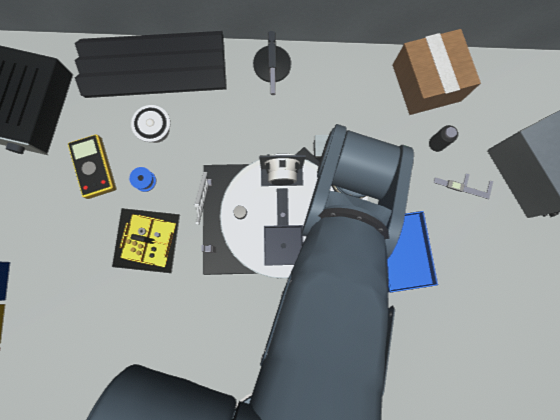

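```bash
python3 -m handwheel '[0,0,0,0,0,0,60,0,0,0,0,0,0,60,0,0,0,0,0,0,60,0,0,0,0,0,0,60]';python3 -m handwheel '[0,0,0,0,0,0,60,0,0,0,0,0,0,60]'
python3 - <<'E'
from h import *
s=st();print(proj('scene',s['ee_pos'])); c,im=wsnap('w6.png')
for b in blob(im[:250],(0,100,40),(10,255,255))+blob(im[:250],(170,100,40),(180,255,255)): print('red',b, ray('wrist',*b[0],.06,c))
E
```

```text
time_s: 4.6
ee_pos: [0.5933, -0.1279, 0.1629]
tcp_rot: [0.002, 0.759, 0.651, 0.001]
wrist_force: [-0.2, -0.4, -0.1]
finger_gap: 0.028
time_s: 4.8
ee_pos: [0.593, -0.1279, 0.1621]
tcp_rot: [0.002, 0.759, 0.651, 0.001]
wrist_force: [-0.6, -0.5, 0.2]
finger_gap: 0.0441
t 4.8 ee [ 0.593  -0.1279  0.1621] y [ 0.988 -0.153  0.004] z [ 0.003 -0.001 -1.   ] F [-0.6 -0.5  0.2] gap 0.0441 j [-0.29  0.48  1.53 -0.    1.14 -0.13]
[265.30553185 227.70740195]
red ([284.9, 199.7], [271, 185, 29, 30, 552]) [ 0.59421447 -0.12791443  0.06      ]
```

View pics/w6.png

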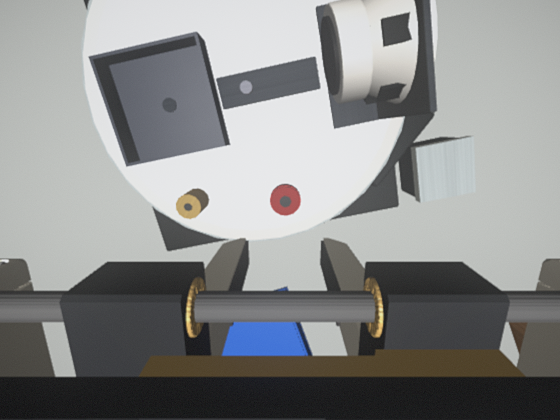

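```bash
python3 -m handwheel '[0,0,-20,0,0,0,60, 0,0,-30,0,0,0,60, 0,0,-30,0,0,0,60, 0,0,-20,0,0,0,60, 0,0,-8,0,0,0,60,0,0,-4,0,0,0,60,0,0,0,0,0,0,60]'
python3 - <<'E'
from h import *
st(); c,im=wsnap('w7.png')
for b in blob(im[:250],(0,100,40),(10,255,255))+blob(im[:250],(170,100,40),(180,255,255)): print('red',b, ray('wrist',*b[0],.06,c))
E
```

```text
time_s: 5.55
ee_pos: [0.5939, -0.1281, 0.0478]
tcp_rot: [0.003, 0.759, 0.651, 0.002]
wrist_force: [0.3, -0.9, 0.0]
finger_gap: 0.056
t 5.55 ee [ 0.5939 -0.1281  0.0478] y [ 0.988 -0.153  0.007] z [ 0.007 -0.002 -1.   ] F [ 0.3 -0.9  0. ] gap 0.056 j [-0.29  0.62  1.61 -0.    0.91 -0.13]
red ([284.3, 233.0], [261, 216, 47, 34, 1088]) [ 0.59458599 -0.12428174  0.06      ]
```

View pics/w7.png

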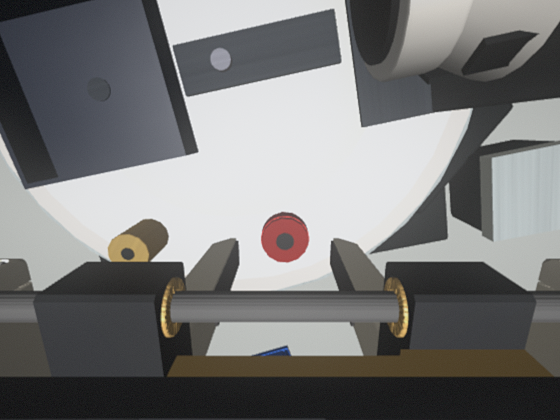

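```bash
python3 -m handwheel '[0,0,0,0,0,0,0,0,0,0,0,0,0,0,0,0,0,0,0,0,0]'; python3 -m handwheel '[0,0,0,0,0,0,0,0,0,0,0,0,0,0]';  python3 - <<'E'
from h import *
st(); c,im=wsnap('w8.png')
E
```

```text
time_s: 5.9
ee_pos: [0.5956, -0.1286, 0.0508]
tcp_rot: [0.005, 0.759, 0.651, 0.003]
wrist_force: [0.3, 0.4, 0.2]
finger_gap: 0.0364
time_s: 6.1
ee_pos: [0.5959, -0.1287, 0.0515]
tcp_rot: [0.006, 0.759, 0.651, 0.003]
wrist_force: [-0.2, 0.3, -0.7]
finger_gap: 0.0203
t 6.1 ee [ 0.5959 -0.1287  0.0515] y [ 0.988 -0.153  0.013] z [ 0.012 -0.004 -1.   ] F [-0.2  0.3 -0.7] gap 0.0203 j [-0.29  0.61  1.61 -0.    0.91 -0.13]
```

View pics/w8.png

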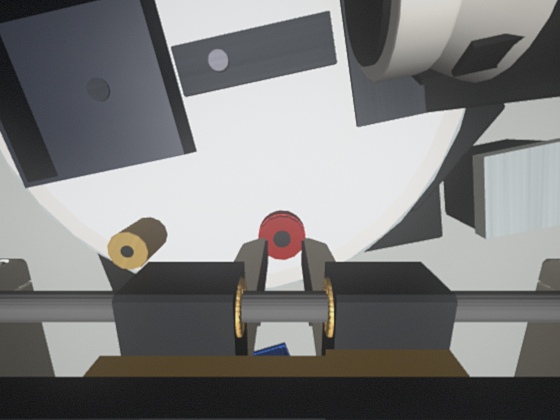

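```bash
python3 -m handwheel '[0,0,0,0,0,0,60,0,0,0,0,0,0,60,0,0,0,0,0,0,60,0,0,0,0,0,0,60,0,0,0,0,0,0,60,-2,0,-10,0,0,0,60,0,0,-10,0,0,0,60,0,0,-5,0,0,0,60,0,0,0,0,0,0,60]'
python3 - <<'E'
from h import *
st(); c,im=wsnap('w9.png'); snap('scene','s9.png')
im=cv2.imread('pics/s9.png'); cv2.imwrite('pics/s9z.png',cv2.resize(im[180:320,200:340],None,fx=4,fy=4))
E
```

```text
time_s: 7.05
ee_pos: [0.5931, -0.1285, 0.0235]
tcp_rot: [0.005, 0.759, 0.651, 0.003]
wrist_force: [-0.2, 0.9, -0.5]
finger_gap: 0.0561
t 7.05 ee [ 0.5931 -0.1285  0.0235] y [ 0.988 -0.153  0.011] z [ 0.011 -0.004 -1.   ] F [-0.2  0.9 -0.5] gap 0.0561 j [-0.29  0.65  1.63 -0.    0.86 -0.14]
```

View pics/w9.png

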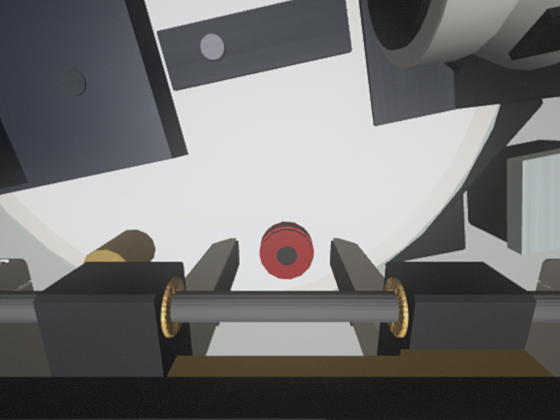

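View pics/s9z.png

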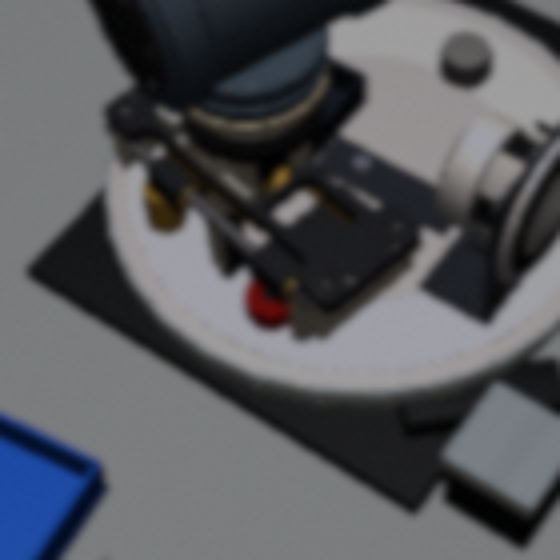

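```bash
python3 -m handwheel '[0,0,-6,0,0,0,60,0,0,0,0,0,0,60]'; python3 -m handwheel '[0,0,-4,0,0,0,60,0,0,0,0,0,0,60]'
python3 - <<'E'
from h import *
st(); c,im=wsnap('w10.png')
E
```

```text
time_s: 7.35
ee_pos: [0.5939, -0.1287, 0.0183]
tcp_rot: [0.006, 0.759, 0.651, 0.003]
wrist_force: [0.3, 0.1, -0.1]
finger_gap: 0.0559
time_s: 7.55
ee_pos: [0.5941, -0.1288, 0.0142]
tcp_rot: [0.006, 0.759, 0.651, 0.004]
wrist_force: [0.1, 0.5, 0.1]
finger_gap: 0.0562
t 7.55 ee [ 0.5941 -0.1288  0.0142] y [ 0.988 -0.153  0.014] z [ 0.013 -0.004 -1.   ] F [0.1 0.5 0.1] gap 0.0562 j [-0.29  0.66  1.63 -0.    0.84 -0.14]
```

View pics/w10.png

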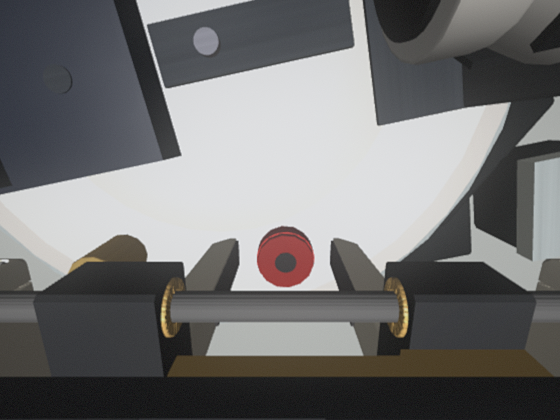

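```bash
python3 -m handwheel '[0,0,-4,0,0,0,60,0,0,0,0,0,0,60]'; python3 -m handwheel '[0,0,0,0,0,0,0,0,0,0,0,0,0,0,0,0,0,0,0,0,0,0,0,0,0,0,0,0,0,0,0,0,0,0,0]'
python3 - <<'E'
from h import *
st(); c,im=wsnap('w11.png')
E
```

```text
time_s: 7.8
ee_pos: [0.5953, -0.1291, 0.0145]
tcp_rot: [0.007, 0.759, 0.651, 0.004]
wrist_force: [0.0, 0.0, -0.2]
finger_gap: 0.0558
time_s: 8.3
ee_pos: [0.5956, -0.1292, 0.0147]
tcp_rot: [0.007, 0.759, 0.651, 0.004]
wrist_force: [-0.9, -0.5, 2.8]
finger_gap: 0.0316
t 8.3 ee [ 0.5956 -0.1292  0.0147] y [ 0.988 -0.153  0.017] z [ 0.016 -0.005 -1.   ] F [-0.9 -0.5  2.8] gap 0.0316 j [-0.29  0.66  1.63 -0.    0.84 -0.14]
```

View pics/w11.png

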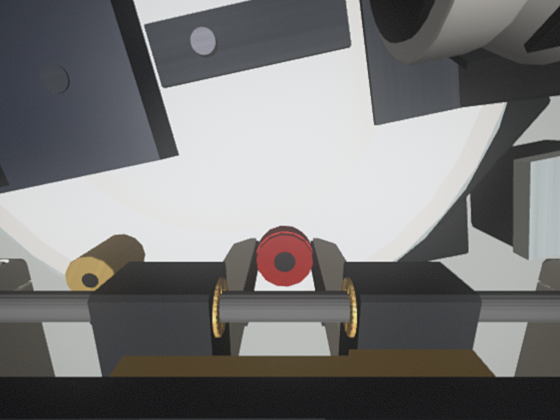

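```bash
python3 -m handwheel '[0,0,6,0,0,0,0,0,0,10,0,0,0,0,0,0,20,0,0,0,0,0,0,20,0,0,0,0,0,0,20,0,0,0,0]'
python3 - <<'E'
from h import *
st(); c,im=wsnap('w12.png')
E
```

```text
time_s: 8.85
ee_pos: [0.5935, -0.1286, 0.0923]
tcp_rot: [0.005, 0.759, 0.651, 0.003]
wrist_force: [-0.1, 0.4, -0.8]
finger_gap: 0.0313
t 8.85 ee [ 0.5935 -0.1286  0.0923] y [ 0.988 -0.153  0.011] z [ 0.011 -0.004 -1.   ] F [-0.1  0.4 -0.8] gap 0.0313 j [-0.29  0.55  1.59 -0.    0.99 -0.14]
```

View pics/w12.png

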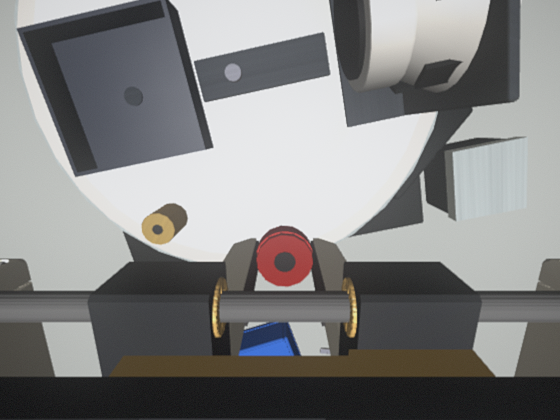

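```bash
python3 -m handwheel '[-8,-36,5,0,-1,0,0,-8,-36,0,0,0,0,0,-8,-36,0,0,0,0,0,-8,-36,0,0,0,0,0,-8,-36,0,0,0,0,0,-8,-30,-5,0,0,0,0,0,0,-10,0,0,0,0,0,0,-15,0,0,0,0]'
python3 - <<'E'
from fit import *
fit('top',[(375,215),(424,211),(437,288),(387,292)],[(.1,.065),(.1,-.065),(-.1,-.065),(-.1,.065)],.034,[.4,-.3,0.1])
st(); c,im=wsnap('w13.png')
E
```

```text
time_s: 9.7
ee_pos: [0.5469, -0.3472, 0.076]
tcp_rot: [0.018, 0.758, 0.651, 0.013]
wrist_force: [0.1, 0.7, -1.0]
finger_gap: 0.0312
[ 0.4862 -0.3398  0.1325] yawdeg 7.59 res mm [[-3.6, -3.3], [-0.9, 0.3], [4.2, 3.0], [0.3, 0.0]]
t 9.7 ee [ 0.5469 -0.3472  0.076 ] y [ 0.988 -0.151  0.044] z [ 0.043 -0.01  -0.999] F [ 0.1  0.7 -1. ] gap 0.0312 j [-0.65  0.62  1.51  0.02  0.97 -0.51]
```

View pics/w13.png

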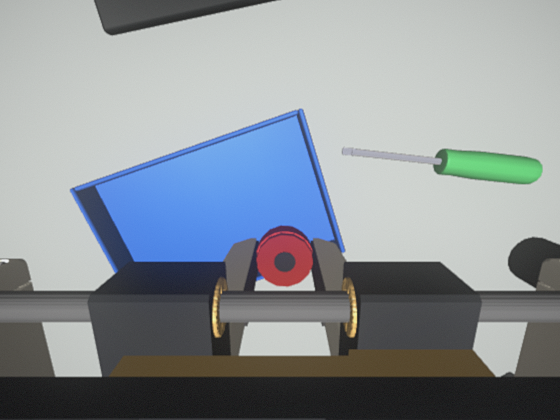

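```bash
python3 -m handwheel '[-8,1,-20,0.6,2.5,0,0,-8,0,-20,0,0,0,0,0,0,-20,0,0,0,0,0,0,-15,0,0,0,0,0,0,-8,0,0,0,0,0,0,-5,0,0,0,0,0,0,0,0,0,0,0]'
python3 - <<'E'
from h import *
st(); c,im=wsnap('w14.png')
E
```

```text
time_s: 10.45
ee_pos: [0.5305, -0.3375, -0.0211]
tcp_rot: [-0.005, 0.756, 0.654, -0.001]
wrist_force: [0.0, -0.5, 0.1]
finger_gap: 0.0315
t 10.45 ee [ 0.5305 -0.3375 -0.0211] y [ 0.99  -0.144 -0.009] z [-0.009  0.006 -1.   ] F [ 0.  -0.5  0.1] gap 0.0315 j [-0.64  0.76  1.55 -0.    0.84 -0.5 ]
```

View pics/w14.png

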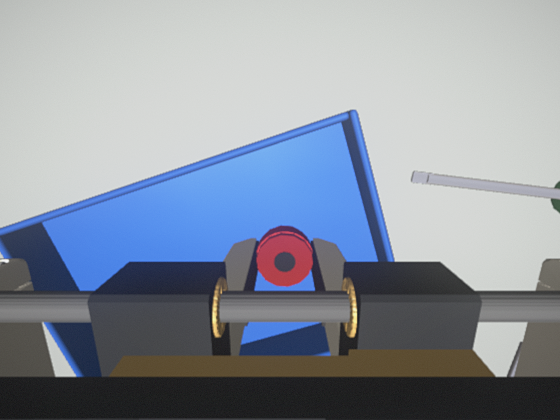

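```bash
python3 -m handwheel '[0,0,0,0,0,0,50,0,0,0,0,0,0,50,0,0,10,0,0,0,50,0,0,35,0,0,0,50,0,0,35,0,0,0,50,-5,37,25,0,0,0,50,-5,37,0,0,0,0,50,-5,37,0,0,0,0,50,-5,37,0,0,0,0,50,-5,37,0,0,0,0,50,-5,30,0,0,0,0,50,0,0,0,0,0,0,50]'
python3 - <<'E'
from h import *
st(); c,im=wsnap('w15.png')
for b in blob(im[:275],(12,90,50),(30,255,255)): print('brass',b, ray('wrist',*b[0],.074,c))
E
```

```text
time_s: 11.7
ee_pos: [0.5018, -0.1186, 0.1014]
tcp_rot: [0.003, 0.757, 0.653, 0.002]
wrist_force: [0.2, 0.6, -0.1]
finger_gap: 0.0467
t 11.7 ee [ 0.5018 -0.1186  0.1014] y [ 0.989 -0.147  0.008] z [ 0.008 -0.002 -1.   ] F [ 0.2  0.6 -0.1] gap 0.0467 j [-0.32  0.39  1.83  0.    0.91 -0.17]
brass ([278.6, 218.8], [264, 205, 31, 30, 634]) [ 0.49800318 -0.11615547  0.074     ]
```

View pics/w15.png

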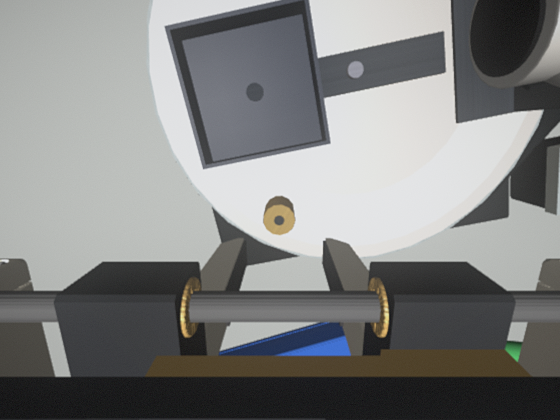

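```bash
python3 -m handwheel '[-4,3,-15,0,0.4,0,50,0,0,-20,0,0,0,50,0,0,-20,0,0,0,50,0,0,-15,0,0,0,50,0,0,-8,0,0,0,50,0,0,-3,0,0,0,50,0,0,0,0,0,0,50]'
python3 - <<'E'
from h import *
st(); c,im=wsnap('w16.png')
E
```

```text
time_s: 12.45
ee_pos: [0.4983, -0.1223, 0.0156]
tcp_rot: [0.002, 0.759, 0.651, -0.001]
wrist_force: [0.2, 0.4, -0.5]
finger_gap: 0.0468
t 12.45 ee [ 0.4983 -0.1223  0.0156] y [ 0.988 -0.153  0.003] z [ 0.002 -0.004 -1.   ] F [ 0.2  0.4 -0.5] gap 0.0468 j [-0.33  0.53  1.88 -0.01  0.73 -0.17]
```

View pics/w16.png

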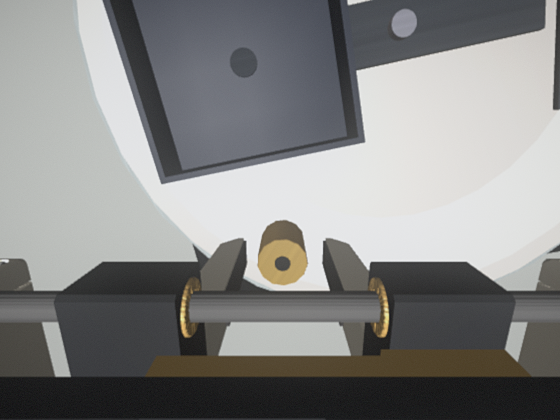

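```bash
python3 -m handwheel '[-1,4,0,0,0,0,50,0,3,0,0,0,0,50,0,0,0,0,0,0,50]';  python3 -m handwheel '[0,0,0,0,0,0,0,0,0,0,0,0,0,0,0,0,0,0,0,0,0,0,0,0,0,0,0,0,0,0,0,0,0,0,0]'; python3 -m handwheel '[0,0,6,0,0,0,0,0,0,10,0,0,0,0,0,0,20,0,0,0,0,0,0,25,0,0,0,0,0,0,25,0,0,0,0]'
python3 - <<'E'
from h import *
st(); c,im=wsnap('w17.png')
E
```

```text
time_s: 12.8
ee_pos: [0.4983, -0.1151, 0.0173]
tcp_rot: [0.004, 0.759, 0.651, 0.0]
wrist_force: [-0.3, 0.2, 0.2]
finger_gap: 0.0461
time_s: 13.3
ee_pos: [0.4988, -0.115, 0.0181]
tcp_rot: [0.004, 0.759, 0.651, 0.001]
wrist_force: [-1.1, 1.3, 0.1]
finger_gap: 0.0256
time_s: 13.8
ee_pos: [0.4962, -0.1143, 0.1061]
tcp_rot: [0.001, 0.759, 0.651, -0.001]
wrist_force: [0.7, 0.4, -1.3]
finger_gap: 0.0255
t 13.8 ee [ 0.4962 -0.1143  0.1061] y [ 0.988 -0.153  0.001] z [ 0.    -0.004 -1.   ] F [ 0.7  0.4 -1.3] gap 0.0255 j [-0.32  0.38  1.83 -0.    0.93 -0.16]
```

View pics/w17.png

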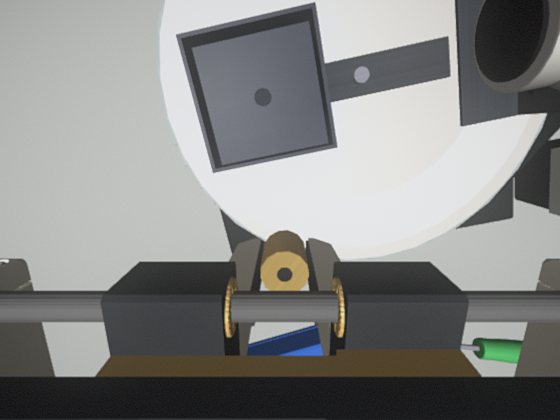

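```bash
python3 -m handwheel '[-10,-38,0,0,0,0,0,-10,-38,0,0,0,0,0,-10,-38,0,0,0,0,0,-10,-38,0,0,0,0,0,-10,-38,0,0,0,0,0,-8,-31,0,0,0,0,0,0,0,-15,0,0,0,0,0,0,-30,0,0,0,0,0,0,-30,0,0,0,0,0,0,-25,0,0,0,0,0,0,-15,0,0,0,0,0,0,0,0,0,0,0]'
python3 - <<'E'
from h import *
st(); c,im=wsnap('w18.png')
E
```

```text
time_s: 15.05
ee_pos: [0.4376, -0.3463, -0.002]
tcp_rot: [0.01, 0.759, 0.651, 0.002]
wrist_force: [-0.5, 0.5, -0.8]
finger_gap: 0.025
t 15.05 ee [ 0.4376 -0.3463 -0.002 ] y [ 0.988 -0.153  0.017] z [ 0.015 -0.012 -1.   ] F [-0.5  0.5 -0.8] gap 0.025 j [-0.75  0.62  1.78  0.    0.73 -0.6 ]
```

View pics/w18.png

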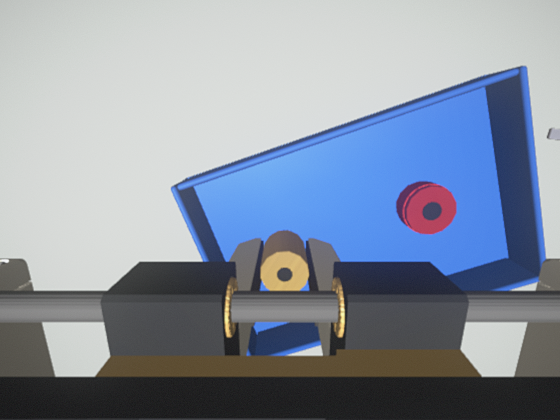

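```bash
python3 -m handwheel '[0,0,-10,0.7,0.9,0,0,0,0,-6,0,0,0,0,0,0,-3,0,0,0,0]'; python3 -m handwheel '[0,0,0,0,0,0,45,0,0,0,0,0,0,45,0,0,0,0,0,0,45,0,0,30,0,0,0,50,0,0,40,0,0,0,50,0,0,45,0,0,0,55]'; python3 -m handwheel '[11,38,15,0,0,2,55,11,38,15,0,0,2,55,11,38,15,0,0,2,55,11,38,0,0,0,2,55,11,38,0,0,0,2,55,11,38,0,0,0,2,55,11,38,0,0,0,2,55,11,38,0,0,0,2,55,11,38,0,0,0,2,55,11,38,0,0,0,2,55,11,38,0,0,0,0,55,0,0,0,0,0,0,55]'
python3 - <<'E'
from h import *
st(); c,im=wsnap('w19.png')
E
```

```text
time_s: 15.4
ee_pos: [0.4395, -0.348, -0.0184]
tcp_rot: [0.002, 0.759, 0.651, -0.0]
wrist_force: [-0.0, 0.9, -1.1]
finger_gap: 0.0255
time_s: 16.0
ee_pos: [0.4372, -0.3458, 0.0959]
tcp_rot: [-0.002, 0.759, 0.651, -0.001]
wrist_force: [0.6, -1.0, -0.0]
finger_gap: 0.0496
time_s: 17.2
ee_pos: [0.5642, 0.0862, 0.1557]
tcp_rot: [0.008, 0.63, 0.776, 0.004]
wrist_force: [-0.6, -0.3, -0.7]
finger_gap: 0.0514
t 17.2 ee [0.5642 0.0862 0.1557] y [0.978 0.206 0.017] z [ 0.019 -0.004 -1.   ] F [-0.6 -0.3 -0.7] gap 0.0514 j [ 0.07  0.41  1.64 -0.01  1.07 -0.13]
```

View pics/w19.png

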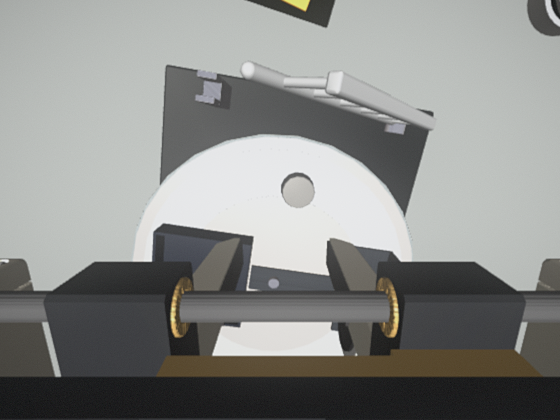

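Run:
```python
from h import *
s=st(); c=cal('wrist'); print(ray('wrist',298,190,.067,c))
im=cv2.imread('pics/w19.png')
K,e,Ro=c
# gate angle fit: pixel of top-rail tip end (338,78) ~ y=.18 plane
for p in [(338,82),(250,68),(432,122)]:
    d=Ro@np.linalg.inv(K)@np.array([*p,1.]); t=(.18-e[1])/d[1]; q=e+t*d; print(p,q)
```

```text
t 17.25 ee [0.5637 0.0844 0.1556] y [0.979 0.205 0.017] z [ 0.018 -0.005 -1.   ] F [ 0.2 -0.7 -0.3] gap 0.0511 j [ 0.07  0.41  1.65 -0.01  1.07 -0.13]
[0.57602495 0.09996313 0.067     ]
(338, 82) [0.56736348 0.18       0.2120116 ]
(250, 68) [0.52537759 0.18       0.19544718]
(432, 122) [0.64573106 0.18       0.14996201]
```

```bash
python3 -m handwheel '[6,8,0,0.3,1,0,55,6,8,-20,0,0,0,55,0,0,-25,0,0,0,55,0,0,-25,0,0,0,55,0,0,-25,0,0,0,55,0,0,-15,0,0,0,55,0,0,0,0,0,0,55]'
python3 - <<'E'
from h import *
st(); c,im=wsnap('w20.png'); print(ray('wrist',284,225,.067,c))
E
```

```text
time_s: 17.95
ee_pos: [0.5755, 0.0939, 0.0444]
tcp_rot: [0.001, 0.632, 0.775, 0.001]
wrist_force: [-0.9, 0.1, -0.6]
finger_gap: 0.0513
t 17.95 ee [0.5755 0.0939 0.0444] y [0.98  0.2   0.003] z [ 0.003 -0.    -1.   ] F [-0.9  0.1 -0.6] gap 0.0513 j [ 0.08  0.59  1.68 -0.    0.87 -0.12]
[0.57253654 0.10668055 0.067     ]
```

View pics/w20.png

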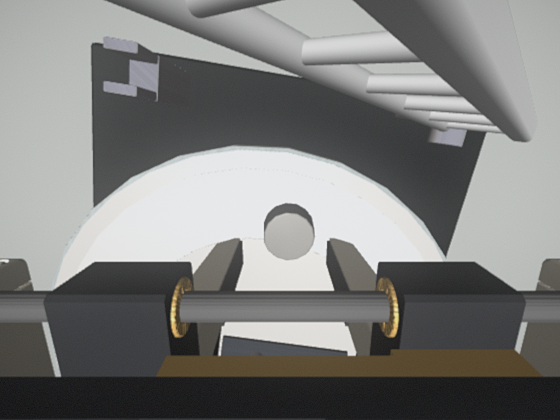

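```bash
python3 - <<'E'
from h import *
s=st(); c=cal('wrist'); print(ray('wrist',289,232,.067,c))
E
python3 -m handwheel '[1,5,-10,0,0,0,55,0,1,-10,0,0,0,55,0,0,-6,0,0,0,55,0,0,-4,0,0,0,55,0,0,0,0,0,0,55]'
python3 - <<'E'
from h import *
s=st(); c,im=wsnap('w21.png')
E
```

```text
t 18.0 ee [0.5761 0.094  0.0454] y [0.98  0.2   0.005] z [ 0.005 -0.    -1.   ] F [0.3 0.  0.1] gap 0.0513 j [ 0.08  0.58  1.68 -0.    0.88 -0.12]
[0.57728594 0.10239458 0.067     ]
time_s: 18.5
ee_pos: [0.5787, 0.0997, 0.016]
tcp_rot: [0.003, 0.633, 0.774, 0.003]
wrist_force: [-0.4, -0.3, -0.9]
finger_gap: 0.0511
t 18.5 ee [0.5787 0.0997 0.016 ] y [0.98  0.2   0.009] z [ 0.009  0.    -1.   ] F [-0.4 -0.3 -0.9] gap 0.0511 j [ 0.09  0.63  1.68 -0.    0.82 -0.11]
```

View pics/w21.png

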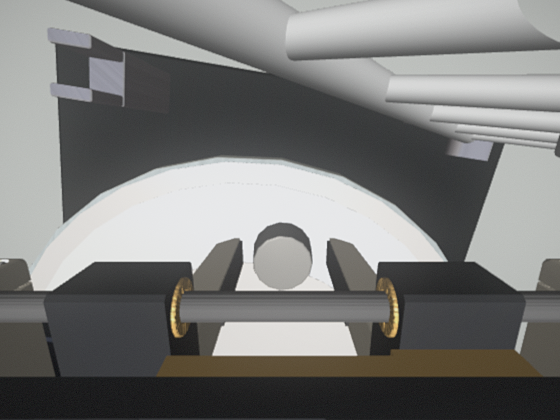

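```bash
python3 -m handwheel '[-1,0,-3,0,0,0,55,0,0,0,0,0,0,0,0,0,0,0,0,0,0,0,0,0,0,0,0,0,0,0,0,0,0,0,0,0,0,0,0,0,0,0]'; python3 -m handwheel '[0,0,6,0,0.5,0,0,0,0,10,0,0,0,0,0,-3,20,0,0,0,0,0,-6,25,0,0,0,0,0,-10,25,0,0,0,0,0,-10,25,0,0,0,0]'
python3 - <<'E'
from h import *
st(); c,im=wsnap('w22.png')
E
```

```text
time_s: 19.15
ee_pos: [0.5783, 0.0997, 0.014]
tcp_rot: [0.004, 0.633, 0.774, 0.004]
wrist_force: [0.1, -0.5, -0.2]
finger_gap: 0.0342
time_s: 19.75
ee_pos: [0.5762, 0.0707, 0.1291]
tcp_rot: [-0.001, 0.632, 0.775, -0.001]
wrist_force: [0.3, 0.7, -0.0]
finger_gap: 0.034
t 19.75 ee [0.5762 0.0707 0.1291] y [ 0.98   0.201 -0.003] z [-0.004  0.    -1.   ] F [ 0.3  0.7 -0. ] gap 0.034 j [ 0.04  0.47  1.62  0.    1.05 -0.16]
```

View pics/w22.png

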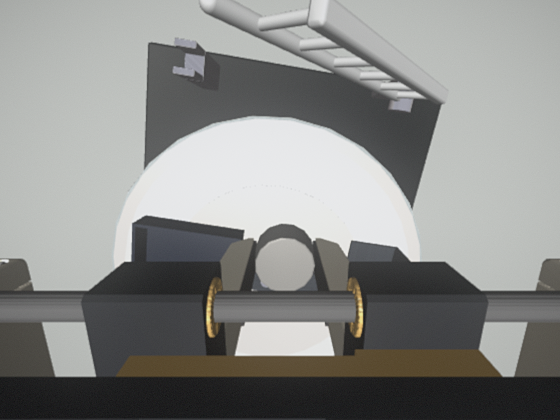

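```bash
python3 -m handwheel '[-8,-35,10,0,0,-8,0,-8,-36,0,0,0,-8,0,-8,-36,0,0,0,-8,0,-8,-36,0,0,0,-8,0,-8,-36,0,0,0,-8,0,-8,-36,0,0,0,-8,0,-8,-36,0,0,0,-8,0,-8,-36,0,0,0,-8,0,-8,-36,0,0,0,-8,0,-8,-36,0,0,0,-8,0,-6,-36,0,0,0,-8,0,-5,-25,0,0,0,-7,0]'
python3 - <<'E'
from h import *
st(); c,im=wsnap('w23.png')
E
```

```text
time_s: 21.0
ee_pos: [0.4849, -0.3645, 0.1566]
tcp_rot: [0.009, 1.0, 0.026, 0.002]
wrist_force: [0.2, 0.3, 0.1]
finger_gap: 0.0336
t 21.0 ee [ 0.4849 -0.3645  0.1566] y [ 0.052 -0.998  0.017] z [ 0.005 -0.017 -1.   ] F [0.2 0.3 0.1] gap 0.0336 j [-0.72  0.48  1.54 -0.01  1.11  0.81]
```

View pics/w23.png

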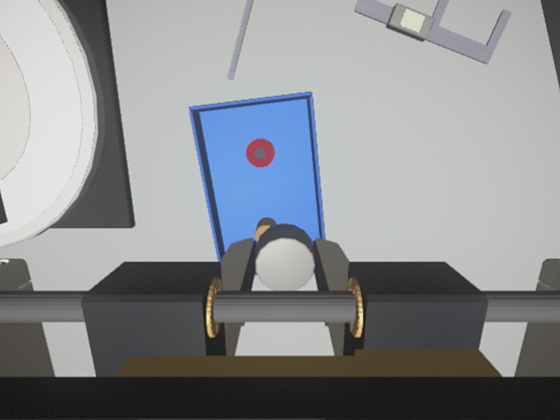

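Run:
```python
from h import *
s=st(); c=cal('wrist'); print('nut',ray('wrist',260,153,.022,c),'pole',ray('wrist',265,232,.038,c))
for p in [(191,108),(311,94),(325,238),(219,255)]: print(ray('wrist',*p,.034,c))
```

```text
t 21.05 ee [ 0.4843 -0.3674  0.1567] y [ 0.044 -0.999  0.019] z [ 0.005 -0.019 -1.   ] F [-2.  -2.   0.3] gap 0.0341 j [-0.72  0.48  1.54 -0.01  1.11  0.81]
nut [ 0.53099912 -0.3414318   0.022     ] pole [ 0.44296827 -0.35023118  0.038     ]
[ 0.57482148 -0.26944476  0.034     ]
[ 0.59430998 -0.39342772  0.034     ]
[ 0.43679697 -0.42071491  0.034     ]
[ 0.41069199 -0.29645516  0.034     ]
```

```bash
python3 -m handwheel '[1,10,-20,0.9,0,-2,0,1,10,-30,0,0,0,0,0,0,-35,0,0,0,0,0,0,-35,0,0,0,0,0,0,-30,0,0,0,0,0,0,-12,0,0,0,0,0,0,-5,0,0,0,0,0,0,0,0,0,0,0]'
python3 - <<'E'
from h import *
st(); c,im=wsnap('w24.png')
E
```

```text
time_s: 21.85
ee_pos: [0.4879, -0.3493, -0.0089]
tcp_rot: [0.004, 1.0, 0.003, 0.006]
wrist_force: [0.4, -0.8, 0.1]
finger_gap: 0.0341
t 21.85 ee [ 0.4879 -0.3493 -0.0089] y [ 0.006 -1.     0.009] z [ 0.012 -0.008 -1.   ] F [ 0.4 -0.8  0.1] gap 0.0341 j [-0.7   0.69  1.66  0.    0.78  0.86]
```

View pics/w24.png

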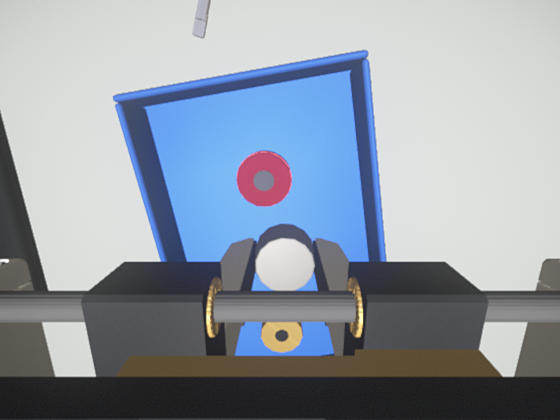

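```bash
python3 -m handwheel '[0,0,-10,0.3,0.5,0,0,0,0,-5,0,0,0,0,0,0,0,0,0,0,0]'; python3 -m handwheel '[0,0,0,0,0,0,48,0,0,0,0,0,0,48,0,0,0,0,0,0,48,0,0,30,0,0,0,48,0,0,45,0,0,0,50,0,0,45,0,0,0,50,0,0,45,0,0,0,50,0,0,45,0,0,0,50,0,0,30,0,0,0,50]'
python3 - <<'E'
from h import *
st(); c,im=wsnap('w25.png')
E
```

```text
time_s: 22.2
ee_pos: [0.4899, -0.3509, -0.0213]
tcp_rot: [0.003, 1.0, 0.003, 0.003]
wrist_force: [0.6, 0.0, -0.3]
finger_gap: 0.0345
time_s: 23.1
ee_pos: [0.4865, -0.3483, 0.2246]
tcp_rot: [0.001, 1.0, 0.003, 0.001]
wrist_force: [0.1, -0.3, 0.3]
finger_gap: 0.0459
t 23.1 ee [ 0.4865 -0.3483  0.2246] y [ 0.006 -1.     0.002] z [ 0.001 -0.002 -1.   ] F [ 0.1 -0.3  0.3] gap 0.0459 j [-0.7   0.4   1.48 -0.    1.26  0.87]
```

View pics/w25.png

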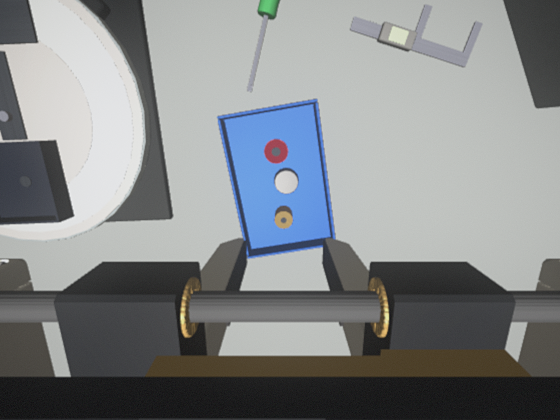

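```bash
python3 -m handwheel '[0,40,15,0,0,5,50,0,42,0,0,0,5,50,0,42,0,0,0,5,50,0,42,0,0,0,5,50,0,42,0,0,0,5,50,0,42,0,0,0,5,50,0,42,0,0,0,5,50,0,42,0,0,0,5,50,0,42,0,0,0,5,50,0,42,0,0,0,5,50,0,42,0,0,0,5,50,0,42,0,0,0,5,50]';  python3 -m handwheel '[0,42,0,0,0,5,50,0,42,0,0,0,5,50,0,35,0,0,0,5,50,0,30,0,0,0,5,50,0,0,0,0,0,0,50,0,0,0,0,0,0,50]'
python3 - <<'E'
from h import *
st(); c,im=wsnap('w26.png')
E
```

```text
time_s: 24.35
ee_pos: [0.4843, 0.1668, 0.2472]
tcp_rot: [0.002, 0.856, 0.517, 0.009]
wrist_force: [0.7, -0.9, 0.2]
finger_gap: 0.0463
time_s: 24.95
ee_pos: [0.4815, 0.3266, 0.2461]
tcp_rot: [0.001, 0.746, 0.666, 0.009]
wrist_force: [0.1, 0.2, -0.0]
finger_gap: 0.0467
t 24.95 ee [0.4815 0.3266 0.2461] y [ 0.994 -0.112  0.013] z [ 0.014  0.012 -1.   ] F [ 0.1  0.2 -0. ] gap 0.0467 j [0.51 0.35 1.51 0.   1.27 0.63]
```

View pics/w26.png

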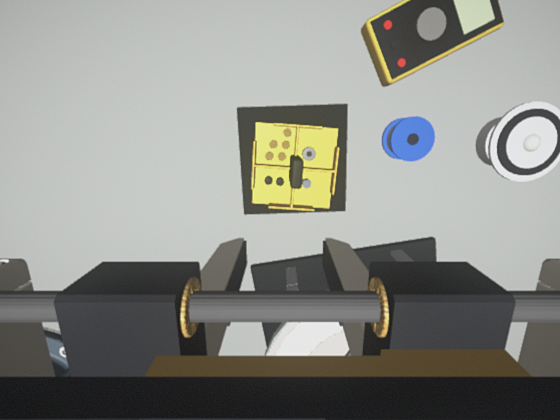

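Run:
```python
from h import *
st(); c,im=wsnap('w27.png'); np.savez('c27.npz',K=c[0],e=c[1],R=c[2])
i=cv2.imread('pics/w27.png'); cv2.imwrite('pics/w27z.png',cv2.resize(i[95:225,230:360],None,fx=4.5,fy=4.5,interpolation=cv2.INTER_CUBIC))
im=snap('top','t27.png'); cv2.imwrite('pics/t27z.png',cv2.resize(im[140:290,190:360,::-1],None,fx=4,fy=4,interpolation=cv2.INTER_CUBIC))
```

```text
t 25.0 ee [0.4816 0.3264 0.2461] y [ 0.994 -0.112  0.013] z [ 0.014  0.012 -1.   ] F [ 0.5 -1.  -0.2] gap 0.0464 j [0.51 0.35 1.51 0.   1.27 0.63]
```

View pics/w27z.png

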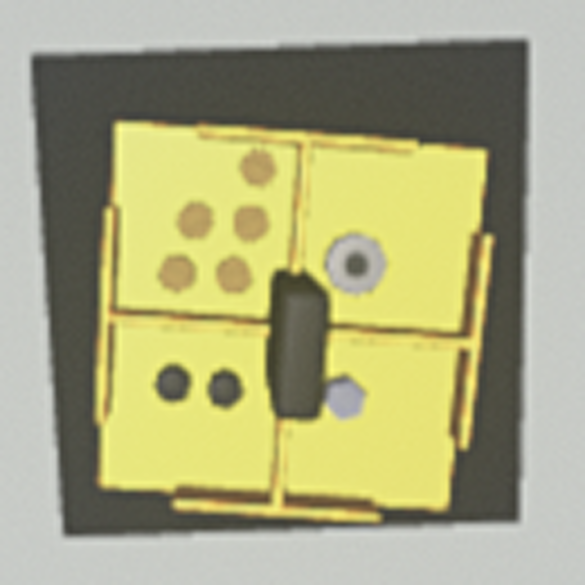

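View pics/t27z.png

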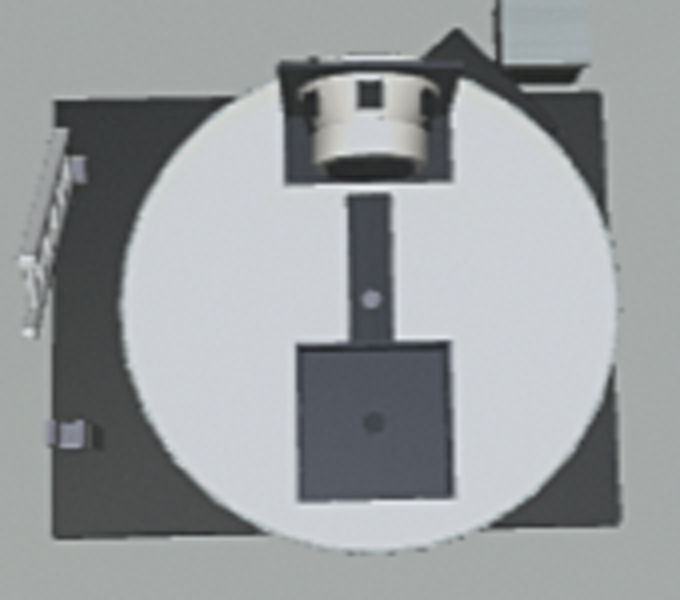

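Run:
```python
from fit import *
d=np.load('c27.npz'); c=(d['K'],d['e'],d['R'])
m=lambda p:(230+p[0]/4.5,95+p[1]/4.5)
print('org');fit('wrist',[m(p) for p in [(113,122),(487,148),(450,510),(100,487)]],[(.06,.06),(.06,-.06),(-.06,-.06),(-.06,.06)],.007,[.4,.3,1.5],c)
print('mat');fit('wrist',[m(p) for p in [(32,57),(528,40),(520,520),(63,535)]],[(.08,.08),(.08,-.08),(-.08,-.08),(-.08,.08)],.003,[.4,.3,1.5],c)
print('walls');fit('wrist',[m(p) for p in [(305,140),(480,342),(278,510),(106,314)]],[(.0585,0),(0,-.0585),(-.0585,0),(0,.0585)],.031,[.4,.3,1.5],c)
print(ray('wrist',*m((305,300)),.093,c))
```

```text
org
[0.5018 0.346  1.3947] yawdeg 79.91 res mm [[0.5, -0.4], [-0.2, -0.1], [-0.5, 0.7], [0.2, -0.1]]
mat
[0.5022 0.3536 1.4915] yawdeg 85.46 res mm [[-0.6, 0.9], [0.7, 0.6], [0.1, -0.6], [-0.2, -0.9]]
walls
[0.5022 0.3464 1.3893] yawdeg 79.6 res mm [[0.9, 0.7], [-1.1, -0.0], [0.1, 0.2], [0.1, -0.9]]
[0.50401542 0.36105175 0.093     ]
```

```bash
python3 -m handwheel '[10,10,0,-0.7,0.8,-2,50,9,10,-20,0,0,-1.8,50,0,0,-40,0,0,0,50,0,0,-40,0,0,0,50,0,0,-40,0,0,0,50,0,0,-15,0,0,0,50,0,0,0,0,0,0,50]';  python3 - <<'E'
from h import *
st(); c,im=wsnap('w28.png')
s=env.get_state();print(proj('wrist',[.501,.346,.093],c))
E
```

```text
time_s: 25.8
ee_pos: [0.5041, 0.3392, 0.0894]
tcp_rot: [0.001, 0.773, 0.634, 0.003]
wrist_force: [0.4, 0.3, 0.1]
finger_gap: 0.0469
t 25.8 ee [0.5041 0.3392 0.0894] y [ 0.981 -0.196  0.006] z [ 0.006  0.001 -1.   ] F [0.4 0.3 0.1] gap 0.0469 j [ 0.52  0.56  1.59 -0.    0.99  0.71]
[277.72697846 225.97569287]
```

View pics/w28.png

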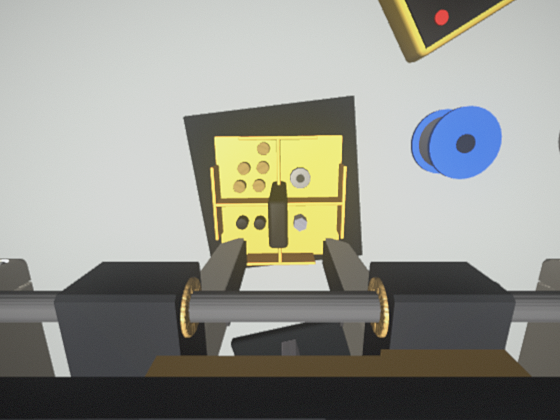

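```bash
python3 -m handwheel '[-2,4,0,0,0.3,1,50,-1,3,-20,0,0,0,50,0,1,-25,0,0,0,50,0,1,-20,0,0,0,50,0,0,-10,0,0,0,50,0,0,-3,0,0,0,50,0,0,0,0,0,0,50]';  python3 - <<'E'
from h import *
st(); c,im=wsnap('w29.png')
E
```

```text
time_s: 26.55
ee_pos: [0.5073, 0.3516, 0.0212]
tcp_rot: [0.001, 0.767, 0.642, 0.009]
wrist_force: [0.6, 0.2, -0.5]
finger_gap: 0.0462
t 26.55 ee [0.5073 0.3516 0.0212] y [ 0.984 -0.176  0.013] z [ 0.015  0.01  -1.   ] F [ 0.6  0.2 -0.5] gap 0.0462 j [0.53 0.66 1.6  0.   0.86 0.71]
```

View pics/w29.png

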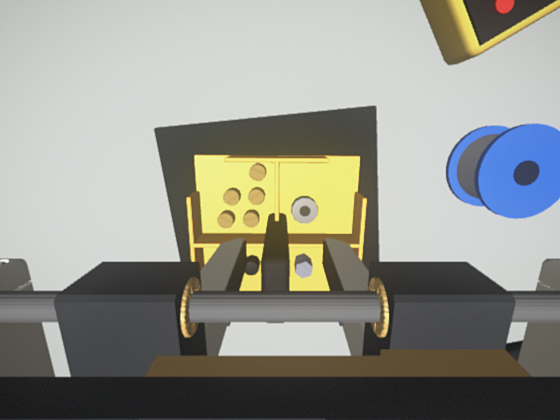

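```bash
python3 -m handwheel '[-5,-4,-6,-0.5,1,0,50,-2,-1,-6,0,0,0,50,0,0,-2,0,0,0,50,0,0,0,0,0,0,50]';  python3 - <<'E'
from h import *
st()
E
python3 -m handwheel '[0,0,0,0,0,0,0,0,0,0,0,0,0,0,0,0,0,0,0,0,0,0,0,0,0,0,0,0,0,0,0,0,0,0,0,0,0,0,0,0,0,0,0,0,0,0,0,0,0]'
python3 - <<'E'
from h import *
st(); c,im=wsnap('w30.png')
E
```

```text
time_s: 27.0
ee_pos: [0.5009, 0.3467, 0.0087]
tcp_rot: [-0.001, 0.767, 0.642, 0.001]
wrist_force: [-0.3, -0.2, 0.4]
finger_gap: 0.0466
t 27.0 ee [0.5009 0.3467 0.0087] y [ 0.984 -0.176 -0.001] z [-0.001  0.003 -1.   ] F [-0.3 -0.2  0.4] gap 0.0466 j [0.53 0.68 1.62 0.   0.85 0.7 ]
time_s: 27.7
ee_pos: [0.5011, 0.3469, 0.009]
tcp_rot: [-0.001, 0.767, 0.642, 0.001]
wrist_force: [-1.0, -0.5, -0.4]
finger_gap: 0.014
t 27.7 ee [0.5011 0.3469 0.009 ] y [ 0.984 -0.176 -0.001] z [-0.     0.003 -1.   ] F [-1.  -0.5 -0.4] gap 0.014 j [0.53 0.68 1.61 0.   0.85 0.7 ]
```

View pics/w30.png

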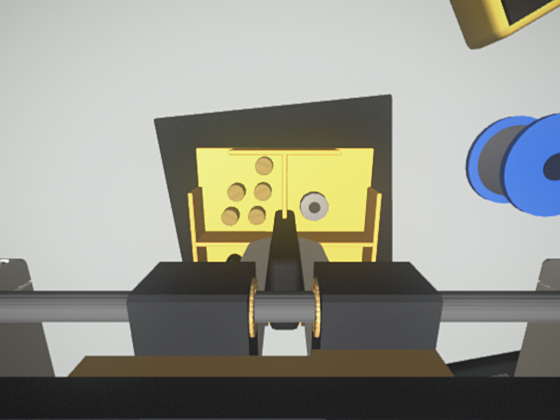

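```bash
python3 -m handwheel '[0,0,4,0,0,0,0,0,0,8,0,0,0,0,0,0,10,0,0,0,0]'
python3 - <<'E'
from h import *
st(); c,im=wsnap('w31.png')
E
```

```text
time_s: 28.05
ee_pos: [0.4997, 0.346, 0.0304]
tcp_rot: [-0.002, 0.767, 0.642, -0.001]
wrist_force: [-0.3, 0.1, -3.3]
finger_gap: 0.0138
t 28.05 ee [0.4997 0.346  0.0304] y [ 0.984 -0.176 -0.004] z [-0.004  0.001 -1.   ] F [-0.3  0.1 -3.3] gap 0.0138 j [0.53 0.65 1.61 0.   0.89 0.7 ]
```

View pics/w31.png

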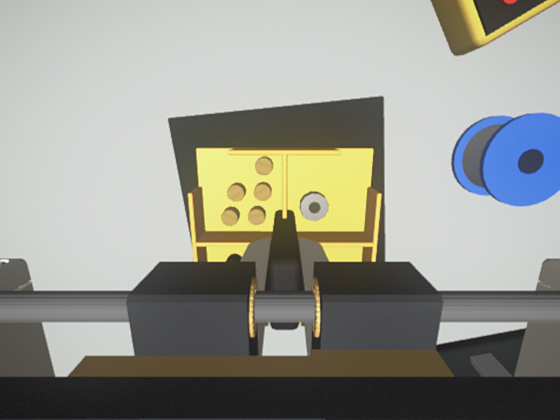

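```bash
python3 -m handwheel '[0,0,13,0,0,0,0,0,0,16,0,0,0,0,-3,0,18,0,0,0,0,-6,0,20,0,0,-2,0,-9,0,20,0,0,-3,0,-10,-3,20,0,0,-3,0,-10,-6,20,0,0,-3,0,-10,-9,18,0,0,-3,0,-10,-12,14,0,0,-3,0,-9,-15,8,0,0,-3,0,-6,-18,3,0,0,-3,0,-3,-20,0,0,0,-3,0]'
python3 - <<'E'
from h import *
st(); c,im=wsnap('w32.png')
E
```

```text
time_s: 29.3
ee_pos: [0.4212, 0.2623, 0.2214]
tcp_rot: [-0.001, 0.895, 0.446, 0.005]
wrist_force: [-1.4, -0.5, -3.6]
finger_gap: 0.0136
t 29.3 ee [0.4212 0.2623 0.2214] y [ 0.798 -0.602  0.002] z [ 0.008  0.007 -1.   ] F [-1.4 -0.5 -3.6] gap 0.0136 j [0.46 0.21 1.75 0.   1.17 1.11]
```

View pics/w32.png

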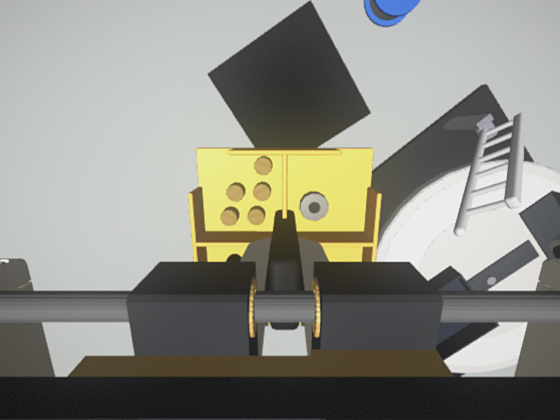

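```bash
python3 -m handwheel '[0,-20,0,0,0,-3,0,0,-22,0,0,0,-3,0,0,-22,0,0,0,-3,0,0,-22,0,0,0,-3,0,0,-22,0,0,0,-3,0,0,-22,0,0,0,-3,0,0,-22,0,0,0,-3,0,0,-22,0,0,0,-3,0,0,-22,0,0,0,-3,0,0,-22,0,0,0,-3,0,0,-20,0,0,0,-3,0,0,-20,0,0,0,-3,0]'; python3 -m handwheel '[0,-19,0,0,0,-3,0,0,-18,0,0,0,-3,0,0,-15,0,0,0,-3,0,0,-10,0,0,0,-3,0,0,-5,0,0,0,-2,0,0,0,0,0,0,0,0]'
python3 - <<'E'
from h import *
st(); c,im=wsnap('w33.png'); np.savez('c33.npz',K=c[0],e=c[1],R=c[2])
E
```

```text
time_s: 30.55
ee_pos: [0.4184, -0.0068, 0.2324]
tcp_rot: [0.002, 0.991, 0.135, 0.011]
wrist_force: [-0.2, 0.3, -4.0]
finger_gap: 0.0137
time_s: 31.15
ee_pos: [0.4176, -0.0782, 0.2372]
tcp_rot: [0.005, 1.0, 0.007, 0.013]
wrist_force: [0.9, 0.4, -3.8]
finger_gap: 0.014
t 31.15 ee [ 0.4176 -0.0782  0.2372] y [ 0.014 -1.     0.009] z [ 0.026 -0.009 -1.   ] F [ 0.9  0.4 -3.8] gap 0.014 j [-0.29  0.04  1.9  -0.    1.17  1.26]
```

View pics/w33.png

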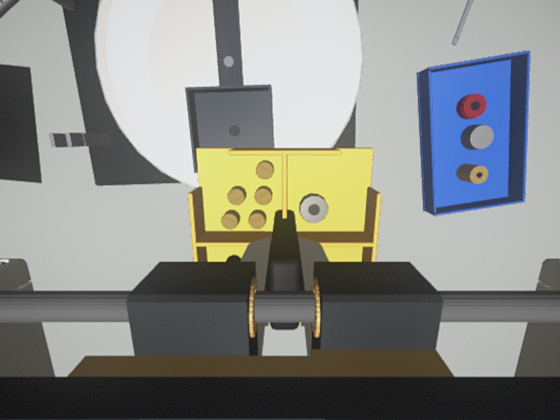

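Run:
```python
from h import *
d=np.load('c33.npz'); c=(d['K'],d['e'],d['R'])
print('dot',ray('wrist',234,130,.048,c),'corners',ray('wrist',187,88.5,.073,c),ray('wrist',271,86,.073,c),'bolt',ray('wrist',228.5,61,.049,c))
# top view dot
print('top dot',ray('top',190+373/4,140+422/4,.048), 'bolt', ray('top',190+372/4,140+298/4,.049))
# tool: spout position at flat
s=env.get_state(); M=R.from_quat(s['tcp_rot'][[1,2,3,0]]).as_matrix(); print('spout',s['ee_pos']+M@[.06,-.06,.002])
```

```text
dot [ 0.493976  -0.0150002  0.048    ] corners [0.53930405 0.0346682  0.073     ] [ 0.54364953 -0.06329933  0.073     ] bolt [ 0.57518954 -0.01050722  0.049     ]
top dot [ 0.49156565 -0.01496552  0.048     ] bolt [ 0.57277553 -0.01235362  0.049     ]
spout [ 0.47673243 -0.01700166  0.23620815]
```

```bash
python3 -m handwheel '[1,-1,-6,0.5,1.3,0,0,2,-2,-12,0,0,0,0,2,-2,-15,0,0,0,0,0,-2,-18,0,0,0,0,0,0,-18,0,0,0,0,0,0,-14,0,0,0,0,0,0,-9,0,0,0,0,0,0,-4,0,0,0,0,0,0,0,0,0,0,0]'
python3 - <<'E'
from h import *
s=st(); M=R.from_quat(s['tcp_rot'][[1,2,3,0]]).as_matrix(); print('spout',s['ee_pos']+M@[.06,-.06,.002])
c,im=wsnap('w34.png')
E
```

```text
time_s: 32.1
ee_pos: [0.4224, -0.0824, 0.1322]
tcp_rot: [-0.001, 1.0, 0.012, -0.001]
wrist_force: [-0.7, -0.0, -3.3]
finger_gap: 0.0137
t 32.1 ee [ 0.4224 -0.0824  0.1322] y [ 0.024 -1.    -0.003] z [-0.003  0.003 -1.   ] F [-0.7 -0.  -3.3] gap 0.0137 j [-0.3   0.21  2.    0.    0.94  1.24]
spout [ 0.48086647 -0.020998    0.13023303]
```

View pics/w34.png

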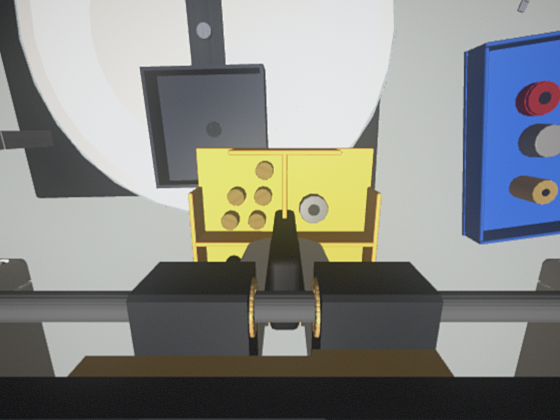

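```bash
python3 -m handwheel '[0,0,1.5,-2.12,2.12,0,0,0.3,0.2,1.5,-2.12,2.12,0,0,0.4,0.4,1.5,-2.12,2.12,0,0,0.6,0.6,1.4,-2.12,2.12,0,0,0.7,0.7,1.3,-2.12,2.12,0,0,0.9,0.9,1.2,-2.12,2.12,0,0,1,1,1.2,-2.12,2.12,0,0]'
python3 - <<'E'
from h import *
s=st(); M=R.from_quat(s['tcp_rot'][[1,2,3,0]]).as_matrix(); print('spout',s['ee_pos']+M@[.06,-.06,.002]); print('tilt',np.degrees(np.arccos(-M[2,2])),'azim',np.degrees(np.arctan2(-M[1,2],-M[0,2])))
c,im=wsnap('w35.png')
E
```

```text
time_s: 32.85
ee_pos: [0.4299, -0.0797, 0.1477]
tcp_rot: [0.132, 0.983, 0.01, -0.13]
wrist_force: [0.5, -0.3, -3.9]
finger_gap: 0.014
t 32.85 ee [ 0.4299 -0.0797  0.1477] y [ 0.054 -0.965  0.257] z [-0.253 -0.262 -0.931] F [ 0.5 -0.3 -3.9] gap 0.014 j [-0.09  0.35  1.82 -0.31  1.23  1.6 ]
spout [ 0.48413831 -0.02322962  0.11492724]
tilt 21.360601077201682 azim 45.96752179159373
```

View pics/w35.png

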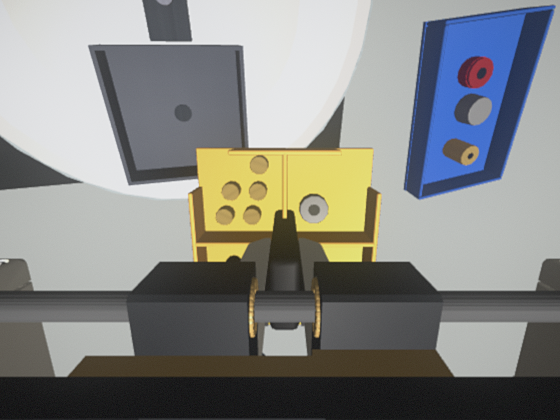

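```bash
python3 -m handwheel '[1.1,1.1,0.5,-2.12,2.12,0,0,1.2,1.2,0.4,-2.12,2.12,0,0,1.3,1.3,0,-2.12,2.12,0,0,1.4,1.4,-0.2,-2.12,2.12,0,0]'
python3 - <<'E'
from h import *
s=st(); M=R.from_quat(s['tcp_rot'][[1,2,3,0]]).as_matrix(); print('spout',s['ee_pos']+M@[.06,-.06,.002]); print('tilt',np.degrees(np.arccos(-M[2,2])),'azim',np.degrees(np.arctan2(-M[1,2],-M[0,2])))
c,im=wsnap('w36.png')
E
```

```text
time_s: 33.3
ee_pos: [0.4377, -0.0739, 0.1505]
tcp_rot: [0.204, 0.958, 0.01, -0.201]
wrist_force: [0.4, -0.1, -3.7]
finger_gap: 0.0137
t 33.3 ee [ 0.4377 -0.0739  0.1505] y [ 0.101 -0.916  0.388] z [-0.382 -0.395 -0.835] F [ 0.4 -0.1 -3.7] gap 0.0137 j [ 0.    0.47  1.71 -0.41  1.41  1.72]
spout [ 0.48598418 -0.02352972  0.10222818]
tilt 33.339391528333415 azim 46.01676282565894
```

View pics/w36.png

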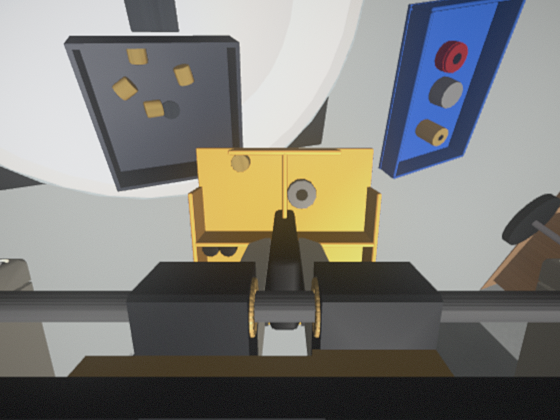

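```bash
python3 -m handwheel '[1.4,1.4,0,-2.12,2.12,0,0,1.5,1.5,-0.2,-2.12,2.12,0,0,0,0,0,0,0,0,0]'
python3 - <<'E'
from h import *
s=st(); M=R.from_quat(s['tcp_rot'][[1,2,3,0]]).as_matrix(); print('spout',s['ee_pos']+M@[.06,-.06,.002]); print('tilt',np.degrees(np.arccos(-M[2,2])),'azim',np.degrees(np.arctan2(-M[1,2],-M[0,2])))
c,im=wsnap('w37.png')
E
```

```text
time_s: 33.65
ee_pos: [0.442, -0.07, 0.1501]
tcp_rot: [0.239, 0.942, 0.01, -0.236]
wrist_force: [-0.9, -0.2, -3.6]
finger_gap: 0.0136
t 33.65 ee [ 0.442  -0.07    0.1501] y [ 0.132 -0.886  0.444] z [-0.44  -0.454 -0.775] F [-0.9 -0.2 -3.6] gap 0.0136 j [ 0.04  0.54  1.66 -0.45  1.49  1.75]
spout [ 0.48650672 -0.02338724  0.09489212]
tilt 39.232502169508926 azim 45.910932735888274
```

View pics/w37.png

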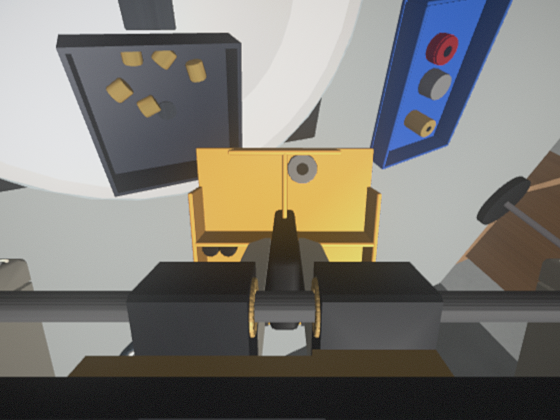

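```bash
python3 -m handwheel '[-1,-1,3,2.12,-2.12,0,0,-1,-1,4,2.12,-2.12,0,0,-1,-1,5,2.12,-2.12,0,0,-1,-1,6,2.12,-2.12,0,0,-1,-1,6,2.12,-2.12,0,0,-1,-1,6,2.12,-2.12,0,0,-1,-1,6,2.12,-2.12,0,0,-1,-1,6,2.12,-2.12,0,0,-1,-1,6,2.12,-2.12,0,0,-1,0,6,2.12,-2.12,0,0,-1,0,5,2.12,-2.12,0,0,0,0,3,1.5,-1.5,0,0]'
python3 - <<'E'
from h import *
s=st(); M=R.from_quat(s['tcp_rot'][[1,2,3,0]]).as_matrix(); print('tilt',np.degrees(np.arccos(-M[2,2])),'azim',np.degrees(np.arctan2(-M[1,2],-M[0,2])))
c,im=wsnap('w38.png')
E
```

```text
time_s: 34.9
ee_pos: [0.43, -0.0821, 0.221]
tcp_rot: [0.014, 1.0, 0.006, 0.005]
wrist_force: [0.6, -0.2, -3.1]
finger_gap: 0.0139
t 34.9 ee [ 0.43   -0.0821  0.221 ] y [ 0.013 -1.     0.029] z [ 0.01  -0.029 -1.   ] F [ 0.6 -0.2 -3.1] gap 0.0139 j [-0.28  0.1   1.89 -0.03  1.14  1.29]
tilt 1.7379633959896201 azim 108.28448979905548
```

View pics/w38.png

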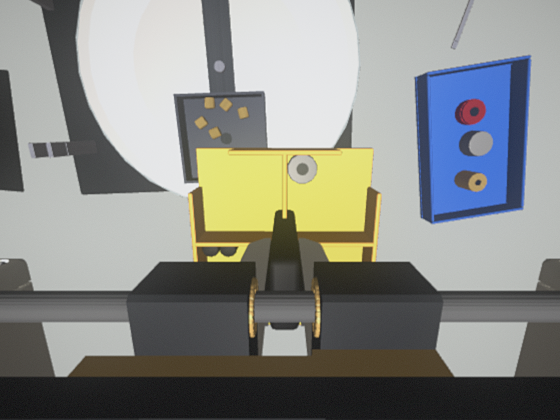

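```bash
python3 -m handwheel '[-1,6,0,0.8,0.3,1,0,-1,12,0,0.8,0.3,2,0,-1,17,0,0,0,3,0,-1,20,0,0,0,3,0,-1,22,0,0,0,3,0,-1,22,0,0,0,3,0,-1,22,0,0,0,3,0,-1,22,0,0,0,3,0,0,22,0,0,0,3,0,0,22,0,0,0,3,0,0,22,0,0,0,3,0,0,22,0,0,0,3,0]'; python3 -m handwheel '[0,22,0,0,0,3,0,0,22,0,0,0,3,0,0,22,0,0,0,3,0,0,22,0,0,0,3,0,2,20,0,0,0,3,0,6,18,0,0,0,3,0,10,16,0,0,0,3,0,12,13,0,0,0,3,0,12,11,0,0,0,3,0,12,10,0,0,0,3,0,10,7,0,0,0,3,0,6,4,0,0,0,3,0]'
python3 - <<'E'
from h import *
s=st(); M=R.from_quat(s['tcp_rot'][[1,2,3,0]]).as_matrix(); print('jaw',np.degrees(np.arctan2(M[1,1],M[0,1])))
c,im=wsnap('w39.png')
E
```

```text
time_s: 36.15
ee_pos: [0.4169, 0.1641, 0.2205]
tcp_rot: [-0.002, 0.951, 0.311, -0.003]
wrist_force: [0.7, -0.4, -2.5]
finger_gap: 0.0136
time_s: 37.35
ee_pos: [0.4772, 0.3721, 0.2152]
tcp_rot: [-0.002, 0.789, 0.614, -0.011]
wrist_force: [0.0, 0.2, -3.9]
finger_gap: 0.0137
t 37.35 ee [0.4772 0.3721 0.2152] y [ 0.969 -0.245 -0.017] z [-0.02 -0.01 -1.  ] F [ 0.   0.2 -3.9] gap 0.0137 j [0.58 0.44 1.45 0.   1.28 0.83]
jaw -14.184379656687314
```

View pics/w39.png

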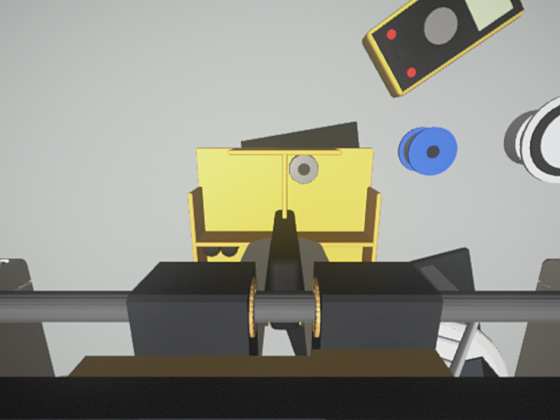

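```bash
python3 -m handwheel '[5,-5,-5,0.6,-1.1,2,0,8,-7,-12,0,0,2,0,7,-6,-18,0,0,0,0,3,-2,-22,0,0,0,0,0,0,-25,0,0,0,0,0,0,-25,0,0,0,0,0,0,-25,0,0,0,0,0,0,-20,0,0,0,0,0,0,-12,0,0,0,0,0,0,-6,0,0,0,0,0,0,0,0,0,0,0]'
python3 - <<'E'
from h import *
s=st(); M=R.from_quat(s['tcp_rot'][[1,2,3,0]]).as_matrix(); print('jaw',np.degrees(np.arctan2(M[1,1],M[0,1])))
c,im=wsnap('w40.png')
E
```

```text
time_s: 38.5
ee_pos: [0.4922, 0.3578, 0.0361]
tcp_rot: [-0.002, 0.762, 0.648, -0.003]
wrist_force: [0.2, 0.4, -2.6]
finger_gap: 0.0139
t 38.5 ee [0.4922 0.3578 0.0361] y [ 0.987 -0.161 -0.007] z [-0.007 -0.002 -1.   ] F [ 0.2  0.4 -2.6] gap 0.0139 j [0.55 0.64 1.6  0.   0.91 0.71]
jaw -9.270833183045093
```

View pics/w40.png

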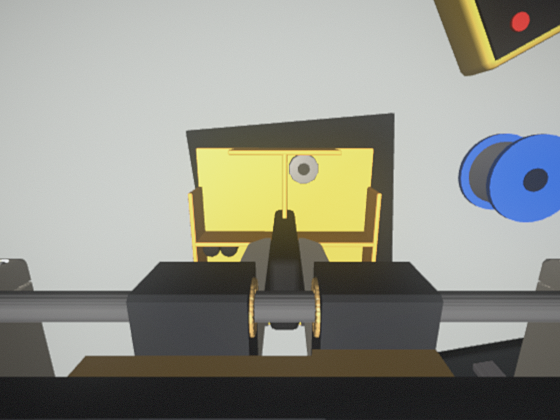

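```bash
python3 -m handwheel '[4,-3,-4,0,-0.4,2,0,4,-2,-6,0,0,0,0,0,0,-6,0,0,0,0,0,0,-4,0,0,0,0,0,0,-2,0,0,0,0]'
python3 - <<'E'
from h import *
st()
E
python3 -m handwheel '[0,0,-3,0,0,0,0,0,0,0,0,0,0,0]'
python3 - <<'E'
from h import *
st(); c,im=wsnap('w41.png')
E
```

```text
time_s: 39.05
ee_pos: [0.5027, 0.3543, 0.0173]
tcp_rot: [0.001, 0.751, 0.66, 0.003]
wrist_force: [0.0, -0.2, -2.5]
finger_gap: 0.0138
t 39.05 ee [0.5027 0.3543 0.0173] y [ 0.992 -0.128  0.005] z [ 0.005  0.002 -1.   ] F [ 0.  -0.2 -2.5] gap 0.0138 j [ 0.54  0.67  1.6  -0.    0.86  0.67]
time_s: 39.25
ee_pos: [0.5025, 0.3544, 0.0138]
tcp_rot: [0.001, 0.751, 0.66, 0.002]
wrist_force: [0.5, 0.0, -2.8]
finger_gap: 0.0139
t 39.25 ee [0.5025 0.3544 0.0138] y [ 0.992 -0.128  0.005] z [ 0.005  0.002 -1.   ] F [ 0.5  0.  -2.8] gap 0.0139 j [ 0.54  0.68  1.6  -0.    0.86  0.67]
```

View pics/w41.png

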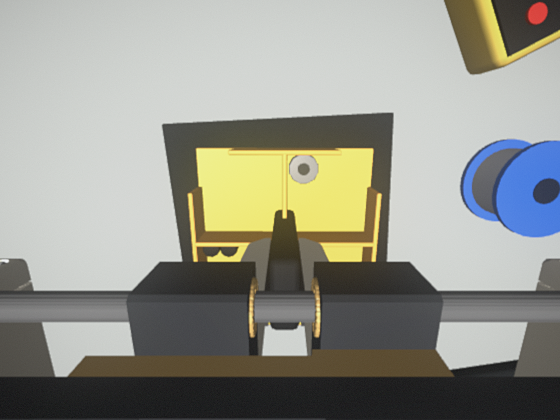

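Centred on the mat, about 5 mm above it. Lower until contact.

```bash
python3 -m handwheel '[0,0,-3,0,-0.2,0,0,0,0,0,0,0,0,0]';python3 -m handwheel '[0,0,-2,0,0,0,0,0,0,0,0,0,0,0]'; python3 -m handwheel '[0,0,-1,0,0,0,0,0,0,0,0,0,0,0]'
```

```text
time_s: 39.5
ee_pos: [0.5027, 0.3546, 0.011]
tcp_rot: [0.002, 0.751, 0.66, 0.004]
wrist_force: [0.7, -0.5, -3.4]
finger_gap: 0.0138
time_s: 39.7
ee_pos: [0.5031, 0.3549, 0.0096]
tcp_rot: [0.002, 0.751, 0.66, 0.005]
wrist_force: [-0.8, -0.7, -2.7]
finger_gap: 0.0141
time_s: 39.9
ee_pos: [0.5034, 0.355, 0.0096]
tcp_rot: [0.002, 0.751, 0.66, 0.005]
wrist_force: [-0.1, 1.0, -2.7]
finger_gap: 0.0136
```

```bash
python3 -m handwheel '[0,0,-2,0.2,0.4,0,0,0,0,-1,0,0,0,0,0,0,0,0,0,0,0]'; python3 -m handwheel '[0,0,-2,0,0,0,0,0,0,0,0,0,0,0]'
```

```text
time_s: 40.2
ee_pos: [0.5036, 0.3555, 0.0092]
tcp_rot: [-0.002, 0.751, 0.66, 0.004]
wrist_force: [-0.1, -0.4, -2.6]
finger_gap: 0.0142
time_s: 40.4
ee_pos: [0.504, 0.3558, 0.0093]
tcp_rot: [-0.002, 0.751, 0.66, 0.004]
wrist_force: [0.5, -0.3, -2.9]
finger_gap: 0.0139
```

```bash
python3 -m handwheel '[0,0,-4,0,0,0,0,0,0,0,0,0,0,0]'; python3 -m handwheel '[0,0,-4,0,0,0,0]'
```

```text
time_s: 40.6
ee_pos: [0.5048, 0.3568, 0.0083]
tcp_rot: [-0.002, 0.751, 0.66, 0.005]
wrist_force: [0.1, 0.2, -2.4]
finger_gap: 0.0137
time_s: 40.7
ee_pos: [0.5055, 0.3576, 0.0067]
tcp_rot: [-0.002, 0.751, 0.66, 0.006]
wrist_force: [-14.8, -5.0, 44.7]
finger_gap: 0.014
```

```bash
python3 -m handwheel '[0,0,1,0,0,0,0,0,0,0,0,0,0,0]'; python3 -m handwheel '[0,0,0,0,0,0,20,0,0,0,0,0,0,30,0,0,0,0,0,0,35,0,0,0,0,0,0,40]'
python3 - <<'E'
from h import *
st(); c,im=wsnap('w42.png')
E
```

```text
time_s: 40.9
ee_pos: [0.5058, 0.3579, 0.0077]
tcp_rot: [-0.002, 0.751, 0.66, 0.007]
wrist_force: [0.7, -0.1, -2.7]
finger_gap: 0.0139
time_s: 41.3
ee_pos: [0.5059, 0.3577, 0.0063]
tcp_rot: [-0.002, 0.751, 0.66, 0.007]
wrist_force: [-0.0, 0.2, -0.0]
finger_gap: 0.0355
t 41.3 ee [0.5059 0.3577 0.0063] y [ 0.992 -0.129  0.005] z [ 0.007  0.012 -1.   ] F [-0.   0.2 -0. ] gap 0.0355 j [0.54 0.69 1.6  0.01 0.84 0.66]
```

View pics/w42.png

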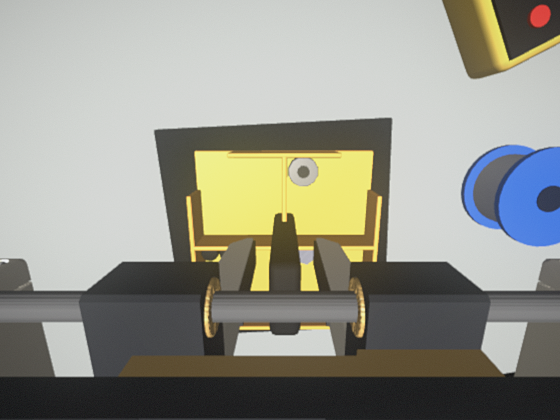

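```bash
python3 -m handwheel '[0,0,0,0,0,0,45,0,0,10,0,0.4,0,45,0,0,20,0,0,0,45,0,0,30,0,0,0,45,0,0,40,0,0,0,45,0,0,40,0,0,0,45,0,0,40,0,0,0,45,0,-20,30,0,0,0,45,0,-10,0,0,0,0,45,0,0,0,0,0,0,45]'
python3 - <<'E'
from fit import *
st(); c,im=wsnap('w43.png'); np.savez('c43.npz',K=c[0],e=c[1],R=c[2])
i=cv2.imread('pics/w43.png'); cv2.imwrite('pics/w43z.png',cv2.resize(i[95:260,210:380],None,fx=3.5,fy=3.5,interpolation=cv2.INTER_CUBIC))
E
```

```text
time_s: 42.35
ee_pos: [0.5042, 0.3259, 0.2303]
tcp_rot: [-0.005, 0.751, 0.66, 0.004]
wrist_force: [0.2, 0.3, -0.5]
finger_gap: 0.0416
t 42.35 ee [0.5042 0.3259 0.2303] y [ 0.992 -0.128 -0.002] z [-0.     0.014 -1.   ] F [ 0.2  0.3 -0.5] gap 0.0416 j [0.49 0.4  1.47 0.01 1.27 0.61]
```

View pics/w43z.png

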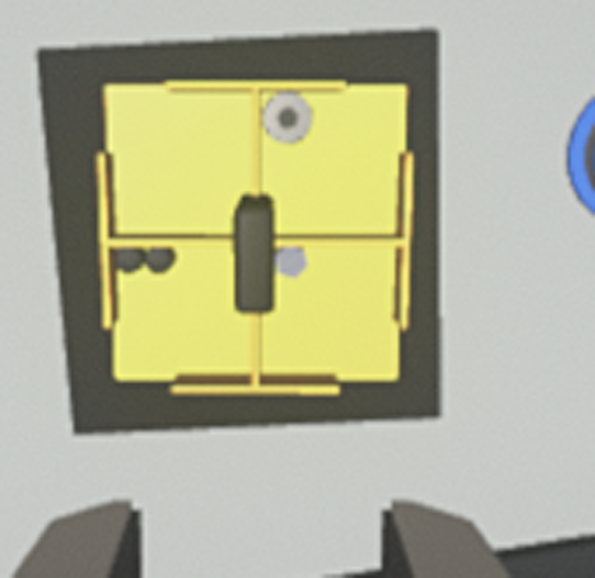

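```bash
python3 -m handwheel '[8,-14,10,0,0,-7.5,0,8,-14,0,-0.8,0,-7.5,0,8,-14,0,0,0,-7.5,0,8,-14,0,0,0,-7.5,0,8,-14,0,0,0,-7.5,0,8,-14,0,0,0,-7.5,0,8,-14,0,0,0,-7.5,0,8,-14,0,0,0,-7.5,0,8,-14,0,0,0,-7.5,0,8,-14,0,0,0,-7.5,0,0,-5,0,0,0,-7.5,0,0,0,0,0,0,0,0]'
python3 - <<'E'
from h import *
st(); c,im=wsnap('w44.png'); snap('scene','s44.png')
i=cv2.imread('pics/s44.png'); cv2.imwrite('pics/s44z.png',cv2.resize(i[60:300,220:460],None,fx=2.5,fy=2.5,interpolation=cv2.INTER_CUBIC))
E
```

```text
time_s: 43.6
ee_pos: [0.5816, 0.1803, 0.2246]
tcp_rot: [-0.002, 1.0, -0.026, -0.011]
wrist_force: [0.4, -0.7, -0.2]
finger_gap: 0.0007
t 43.6 ee [0.5816 0.1803 0.2246] y [-0.052 -0.999 -0.004] z [-0.023  0.006 -1.   ] F [ 0.4 -0.7 -0.2] gap 0.0007 j [0.22 0.44 1.43 0.01 1.3  1.84]
```

View pics/w44.png

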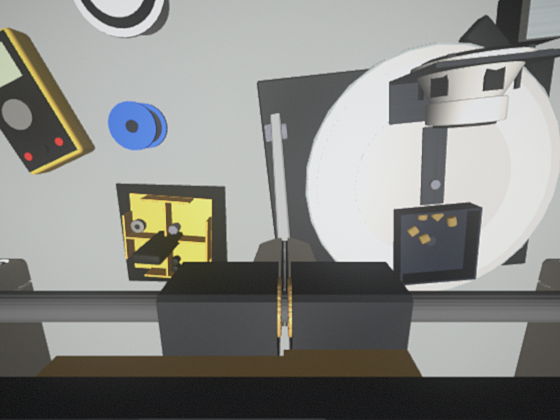

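View pics/s44z.png

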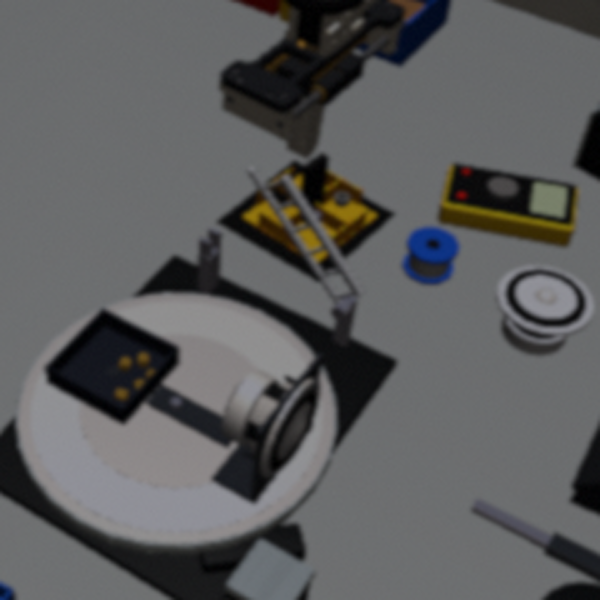

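```bash
python3 -m handwheel '[1,0,-15,-0.3,-1.3,0,0,0,0,-15,0,0,0,0,0,0,-15,0,0,0,0,0,0,-12,0,0,0,0]'; python3 -m handwheel '[-8,0,-7,0,0,0,0,-8,0,-7,0,0,0,0]';python3 -m handwheel '[-7,0,-7,0,0,0,0,-7,0,-8,0,0,0,0]'
python3 - <<'E'
from h import *
st(); c,im=wsnap('w45.png')
E
```

```text
time_s: 44.1
ee_pos: [0.5826, 0.1839, 0.1667]
tcp_rot: [-0.001, 1.0, -0.014, 0.002]
wrist_force: [0.3, 0.3, 1.1]
finger_gap: 0.0006
time_s: 44.3
ee_pos: [0.5657, 0.1845, 0.151]
tcp_rot: [-0.0, 1.0, -0.012, 0.001]
wrist_force: [-0.3, -0.1, 1.1]
finger_gap: 0.0005
time_s: 44.5
ee_pos: [0.5503, 0.1848, 0.1354]
tcp_rot: [-0.0, 1.0, -0.011, 0.002]
wrist_force: [0.5, -0.2, -0.0]
finger_gap: 0.0002
t 44.5 ee [0.5503 0.1848 0.1354] y [-0.023 -1.    -0.001] z [ 0.003  0.001 -1.   ] F [ 0.5 -0.2 -0. ] gap 0.0002 j [ 0.24  0.46  1.62 -0.    1.05  1.84]
```

View pics/w45.png

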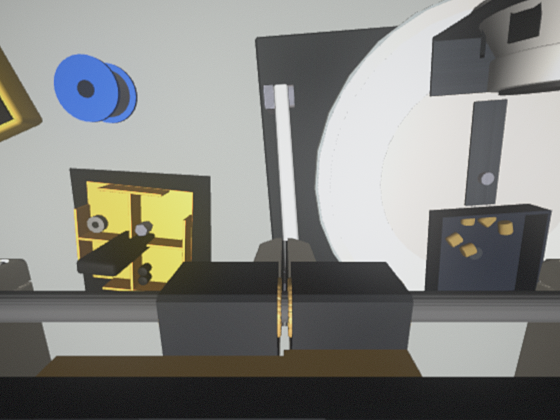

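```bash
python3 -m handwheel '[-5,-3,-7,0,0,0,0,-5,-1,-8,0,0,0,0]'; python3 -m handwheel '[-5,-1,-8,0,0,0,0,-4,0,-8,0,0,0,0]'; python3 -m handwheel '[-4,0,-8,0,0,0,0,-3,0,-7,0,0,0,0]'
python3 - <<'E'
from h import *
st(); c,im=wsnap('w46.png');snap('scene','s46.png')
i=cv2.imread('pics/s46.png'); cv2.imwrite('pics/s46z.png',cv2.resize(i[60:300,220:460],None,fx=2.5,fy=2.5,interpolation=cv2.INTER_CUBIC))
E
```

```text
time_s: 44.75
ee_pos: [0.5384, 0.1808, 0.1189]
tcp_rot: [-0.001, 1.0, -0.011, 0.001]
wrist_force: [0.5, 0.6, 0.9]
finger_gap: 0.0009
time_s: 44.95
ee_pos: [0.5287, 0.1794, 0.1017]
tcp_rot: [-0.001, 1.0, -0.011, 0.001]
wrist_force: [0.9, -0.9, 0.6]
finger_gap: 0.0006
time_s: 45.15
ee_pos: [0.5209, 0.1793, 0.0851]
tcp_rot: [-0.001, 1.0, -0.011, 0.001]
wrist_force: [1.1, -0.2, 0.3]
finger_gap: 0.0006
t 45.15 ee [0.5209 0.1793 0.0851] y [-0.023 -1.    -0.001] z [ 0.002  0.001 -1.   ] F [ 1.1 -0.2  0.3] gap 0.0006 j [0.25 0.48 1.74 0.   0.92 1.84]
```

View pics/w46.png

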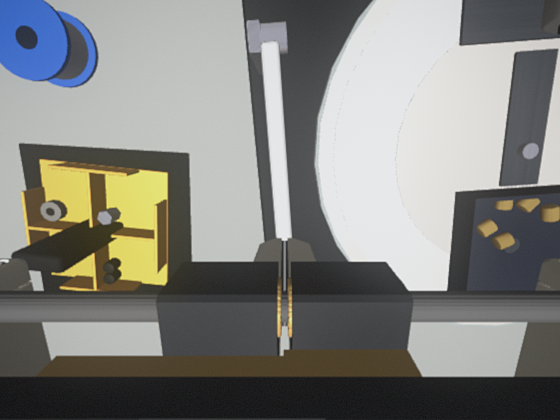

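View pics/s46z.png

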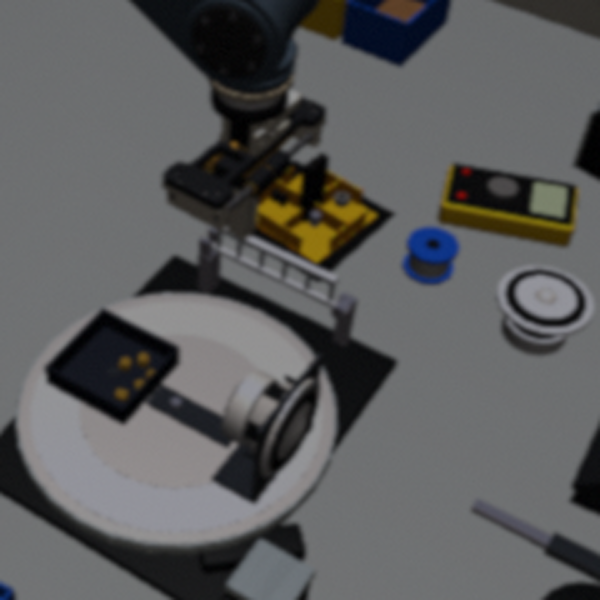

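Gate is nearly down. I'll keep pressing in small steps until the force rises.

```bash
python3 -m handwheel '[-1,0,-4,0,0,0,0]'; python3 -m handwheel '[-1,0,-3,0,0,0,0]'; python3 -m handwheel '[0,0,-3,0,0,0,0]'; python3 -m handwheel '[0,0,-3,0,0,0,0]'
```

```text
time_s: 45.35
ee_pos: [0.5199, 0.1793, 0.081]
tcp_rot: [-0.0, 1.0, -0.011, 0.001]
wrist_force: [2.1, -0.3, 13.6]
finger_gap: 0.0004
time_s: 45.45
ee_pos: [0.5201, 0.1795, 0.0805]
tcp_rot: [-0.001, 1.0, -0.011, 0.002]
wrist_force: [-12.1, -5.8, 47.9]
finger_gap: 0.0004
time_s: 45.55
ee_pos: [0.5203, 0.1794, 0.0805]
tcp_rot: [-0.0, 1.0, -0.011, 0.002]
wrist_force: [-21.2, -6.4, 46.1]
finger_gap: 0.0004
time_s: 45.65
ee_pos: [0.5202, 0.1794, 0.0806]
tcp_rot: [-0.0, 1.0, -0.011, 0.003]
wrist_force: [-17.3, -5.0, 38.5]
finger_gap: 0.0003
```

```bash
python3 -m handwheel '[0,0,6,0,0,0,0,0,0,20,0,0,0,0,0,0,40,0,0,0,0,-20,0,40,0,0,0,0,-30,-20,30,0,0,0,0,-40,-30,20,0,0,0,0,-40,-30,10,0,0,0,0,-40,-30,0,0,0,0,0,-40,-40,0,0,0,0,0,-30,-40,0,0,0,0,0,-10,-40,0,0,0,0,0,0,0,0,0,0,0,0]'
python3 - <<'E'
from h import *
st(); snap('scene','s47.png'); im=snap('top','t47.png'); wsnap('w47.png')
i=cv2.imread('pics/s47.png'); cv2.imwrite('pics/s47z.png',cv2.resize(i[110:290,200:420],None,fx=3.6,fy=3.3,interpolation=cv2.INTER_CUBIC))
i=cv2.imread('pics/t47.png'); cv2.imwrite('pics/t47z.png',cv2.resize(i[140:300,110:450],None,fx=2.3,fy=2.3,interpolation=cv2.INTER_CUBIC))
E
```

```text
time_s: 46.85
ee_pos: [0.2726, -0.0468, 0.2524]
tcp_rot: [0.001, 1.0, -0.011, 0.009]
wrist_force: [0.9, 0.4, -0.7]
finger_gap: 0.0005
t 46.85 ee [ 0.2726 -0.0468  0.2524] y [-0.021 -1.     0.001] z [ 0.017 -0.002 -1.   ] F [ 0.9  0.4 -0.7] gap 0.0005 j [-0.34 -0.29  2.15  0.    1.27  1.25]
```

View pics/s47z.png

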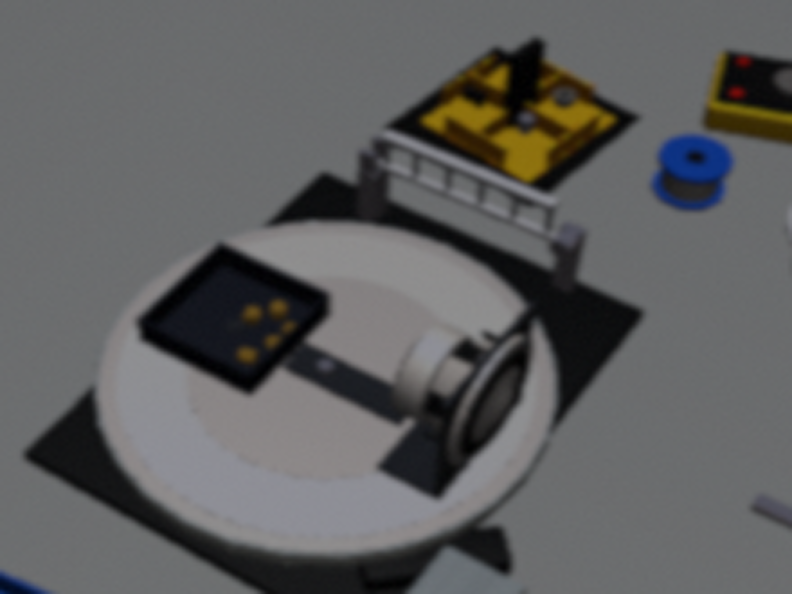

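View pics/t47z.png

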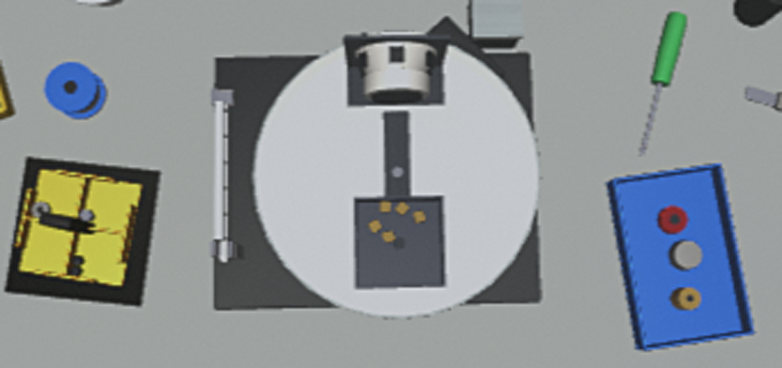

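View pics/w47.png

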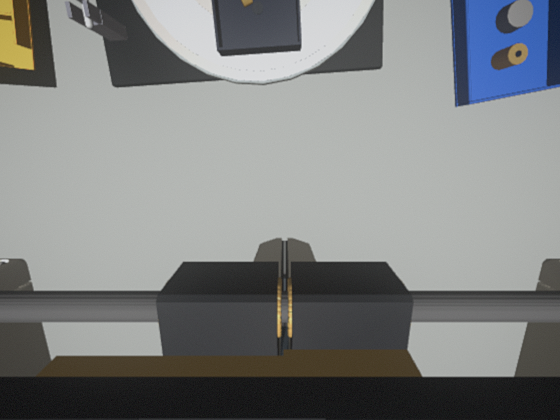

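Run:
```python
from h import *
y=np.radians(2.4);w=lambda a,b,z:[.573+a*np.cos(y)-b*np.sin(y),-.012+a*np.sin(y)+b*np.cos(y),z]
i=cv2.imread('pics/s47.png')
for p in [(-.077,.192,.113),(.073,.192,.113),(-.095,.192,.075),(.085,.192,.075)]:
    q=proj('scene',w(*p)); print(q, ((q-[200,110])*[3.6,3.3]).round())
for t in (0.05,):
    q=proj('scene',w(.085-.162*np.cos(t)+.038*np.sin(t),.192,.075+.162*np.sin(t)+.038*np.cos(t)));print('th',t,((q-[200,110])*[3.6,3.3]).round())
```

```text
[306.53192449 149.89478671] [384. 132.]
[354.47444828 171.89526479] [556. 204.]
[300.87215779 157.43118409] [363. 157.]
[356.88310844 183.72657473] [565. 243.]
th 0.05 [386. 125.]
```

```bash
python3 -c "
from h import *
print(order.job_done())"
```

```text
the job is handed in; nothing more can be done
None
```

The job is done and handed in at about 47 s of the 210 s allowed.

- **Platter:** I moved the clamp nut, pole piece and rubber foot into the blue tray. The bobbin was not there at the start. In the last top view all three parts are in the tray and the platter is clear.
- **Organiser:** I tipped it to about 39° over the pan, and all five slugs fell in. It is back upright in the middle of its mat, with the spacers, standoff and grommet still in their pockets.
- **Gate:** I pushed it down last, until it met a hard stop. In the scene view the top rail's ends match the closed position to within a few pixels, under 0.05 rad.
- **Driver and screwdriver:** the driver was not touched, and the screwdriver is where it was.

A few things did not go as expected:

- **Missed grasps:** the fingertips sit about 33 mm behind the TCP position the robot reports. My first closing on the nut missed it because of this, as did a second closing, stopped part-way. I then corrected all the heights.
- **Setting down the organiser:** small downward steps stalled, so the wrist force briefly reached about 45 N when it touched the mat.
- **Pushing the gate home:** the wrist force reached about 50 N at the fingertips against the stop. Both readings are under the 120 N wrist limit. I can't tell whether either counts towards the 40 N limit on the gripper's body.

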